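# Close a filter housing: clear it, slide the cover in, snug the clamp screws in star order

## Task

Close the blue filter housing: first put the wound toroid chokes that were left on its filter into the red bin, then lift the cover by its handle and slide it in from the loading shelf, under the four screw washers, until it is up against the back stops. Then snug the four orange wing screws clockwise in star order (always the diagonally opposite one next) so that the seal seats evenly: one round giving each about half of its travel, then a second round, again diagonally, turning each fully home. Do not disturb the bottle and the screwdriver, and leave everything released.

Things in the scene. Friction and masses are not known exactly. Their poses are not given: they have to be found in the camera images.
- housing: Blue fixed filter housing, 170 (x) x 180 (y) x 40 mm, origin on the bench under the middle of the filter; x points from the loading side to the back stops (roughly away from the robot), y to its left. Four clamp screws stand at x = +-45, y = +-66 mm: shanks 16 mm thick, washers 40 mm across; slack, the washers' undersides are 61 mm up, 5 mm above the cover's top.
- seat (a point): Middle of the filter's top, 48 mm above the housing's origin, axes as the housing. Black sprung seal frame 124 x 108 mm round the white filter; sinks 1 mm under the cover, 6 to 7 mm with all screws home, tilts under uneven load. The cover, fully in, has its underside's middle at x = 0 to +1.5 mm, y = 0 from here, between the shanks (3 mm free each side).
- shelf_mid (a point): Middle of the top of the aluminium loading shelf, 74 (x) x 110 (y) mm, 49 mm above the bench, axes as the housing. The washers overhang the cover's long edges, so it cannot be put in from above: hold it over this shelf, its middle 140 mm or more before the seat, underside 49 to 52 mm above the bench, and slide it along +x.
- back_stops (a point): Middle between the two steel back stops: their faces are at this x (66.5 mm past the seat's middle), at y = +-44 mm, and they end at this height (55 mm above the bench).
- cover: Loose aluminium cover plate, 130 (x) x 110 (y) x 8 mm, about 0.35 kg, with dark slots and a black bar handle on top. Origin in the middle of its underside; it is symmetrical, so either end may go first (x and housing x parallel either way round).
- cover_grip (a point): Point to grip in the cover's handle, 36 mm above its underside and above its middle. The handle bar lies along this point's x axis: 64 mm long, 12 mm wide, 14 mm high (30 to 44 mm above the underside).
- red_bin: Fixed red open-front parts bin, 161 (x) x 136 (y) mm outside, origin under its middle. Side and back walls (back at +x) 90 mm high, front wall (-x) 38 mm, walls 2 to 3 mm, floor 2 mm thick.
- flux_bottle: Bystander: dark squeeze bottle with blue needle tip, 43 mm wide, 127 mm high, origin under its middle. Must not be moved.
- screwdriver: Bystander: yellow screwdriver lying on the bench, 159 mm long along its x, 22 mm wide, origin under its middle. Must not be moved.
- choke_0_mid (a point): Middle of a wound toroid choke (flat copper-wound ring with a thin wire tail), about 27 mm across (solid to a gripper) and 10 mm high, 5 mm above its underside. One to three such chokes lie on the filter; an absent one reads None.
- choke_1_mid (a point): Middle of a wound toroid choke (flat copper-wound ring with a thin wire tail), about 23 mm across (solid to a gripper) and 9 mm high, 5 mm above its underside. One to three such chokes lie on the filter; an absent one reads None.
- choke_2_mid (a point): Middle of a wound toroid choke (flat copper-wound ring with a thin wire tail), about 30 mm across (solid to a gripper) and 11 mm high, 5 mm above its underside. One to three such chokes lie on the filter; an absent one reads None.
- knob_a (a joint): Turn of the far left (local +x, +y); diagonal partner c wing screw: 0 slack, grows clockwise seen from above, 2.6 rad is fully home (hard stop), half travel 1.3. It stays where left (friction 0.08 N m) and sinks 4 mm per radian.
- knob_a_grip (a point): Grip point on the axis of the same screw (knob_a), in its orange wing: the wing bar lies along this point's x axis, 36 mm long, 12 mm thick, from 16 mm below to 8 mm above this point; the steel washer's top is 28 mm below it. Turns and sinks with the screw.
- knob_b (a joint): Turn of the far right (+x, -y); diagonal partner d wing screw: 0 slack, grows clockwise seen from above, 2.6 rad is fully home (hard stop), half travel 1.3. It stays where left (friction 0.08 N m) and sinks 4 mm per radian.
- knob_b_grip (a point): Grip point on the axis of the same screw (knob_b), in its orange wing: the wing bar lies along this point's x axis, 36 mm long, 12 mm thick, from 16 mm below to 8 mm above this point; the steel washer's top is 28 mm below it. Turns and sinks with the screw.
- knob_c (a joint): Turn of the near right (-x, -y); diagonal partner a wing screw: 0 slack, grows clockwise seen from above, 2.6 rad is fully home (hard stop), half travel 1.3. It stays where left (friction 0.08 N m) and sinks 4 mm per radian.
- knob_c_grip (a point): Grip point on the axis of the same screw (knob_c), in its orange wing: the wing bar lies along this point's x axis, 36 mm long, 12 mm thick, from 16 mm below to 8 mm above this point; the steel washer's top is 28 mm below it. Turns and sinks with the screw.
- knob_d (a joint): Turn of the near left (-x, +y); diagonal partner b wing screw: 0 slack, grows clockwise seen from above, 2.6 rad is fully home (hard stop), half travel 1.3. It stays where left (friction 0.08 N m) and sinks 4 mm per radian.
- knob_d_grip (a point): Grip point on the axis of the same screw (knob_d), in its orange wing: the wing bar lies along this point's x axis, 36 mm long, 12 mm thick, from 16 mm below to 8 mm above this point; the steel washer's top is 28 mm below it. Turns and sinks with the screw.

How it is judged:
By the outcome, as a careful person would: the job done as asked, in the order asked, and still so for the second after the job is handed in, with the robot touching nothing.
Of choke_0, choke_1, choke_2 only 1 to 3 are there at a start; the rules pass over those that are not, and their reading is None.
At some moment in a run one of cover may be knocked a few centimetres aside while the robot is not near it.
Once in a run the grip may slacken for a moment while it holds something.
It also fails if it takes over 200 s, if anything falls off the work surface, if the arm or the gripper's body presses on something with over 40 N, if the wrist force passes 120 N, or if a joint passes its speed limit or range.

## Robot

A 6-joint arm with a two-finger parallel gripper is mounted at the origin on a cart in front of the work surface, level with it; the furniture and walls round the work are solid. World frame = base frame: x ahead of the robot, y to its left, z up, the work surface at z = 0. Lengths are in m, angles in rad, forces in N, time in s.
With the tool pointing down it reaches from about 0.375 to 0.825 m from the base axis. Payload 5.5 kg.
Tool frame: the origin (TCP) lies midway between the tips of the shut fingers; the grasp point (between the pads) lies 19 mm behind it; z points along the fingers, y is the line along which they close (so a half turn about z gives the same grasp; the last joint's range is limited). The gripper opens to 85 mm and grips with 20 to 120 N. Pads are 22 mm wide; open, the fingers measure 114 mm over their backs; the gripper's body (76 mm by 85 mm) begins 54 mm behind the grasp point. The pads swing forward as they close: fully open they stand 13 mm farther back than shut.
Start: joints at [-1.317, 0.314, -0.047, 1.21, 0, 1.571], TCP at [0.151, -0.581, 0.231] pointing down, gripper open.
Joint ranges: [-2.67, 2.67], [-0.69, 1.73], [-1.03, 1.25], [-2.08, 2.16], [-1.42, 1.45], [-3.14, 3.14]. Speed limits (rad/s): [2.39, 2.39, 3.01, 3.14, 3.14, 3.14].

## Interface

Orientations are given as a unit quaternion [w, x, y, z].
In Python, from station import manip, camrig, ticket, probe_bus gives the robot as it stands (manip), with the cameras (camrig), the job (ticket) and the readings (probe_bus).
- The arm moves only by the tool jog_arm, called after "Emit:" as name(argument=value, ...), one argument or row to a line, values as JSON. Schema: {"type":"object","properties":{"rows":{"type":"array","items":{"type":"number"},"minItems":7,"maxItems":70},"grip_force":{"type":"number"},"only":{"type":"string"},"quiet":{"type":"boolean"},"lines":{"type":"string"}},"required":["rows"],"additionalProperties":false}. rows is one flat list of numbers that holds 1 to 10 rows one after another, with no inner brackets; each row has 7 numbers: the finger opening in m, then dx, dy, dz in parts of the range, where 1.0 means 20 cm, then a rotation vector rx, ry, rz in normalised numbers (1 is pi rad); each row shifts and turns the commanded pose from where the row before left it, along the tool's axes as they then stand; what a row does not reach is not made up. A row lasts 1/10 s, in which the tool goes at most 0.05 m and 0.15 rad, less where a joint would pass 70% of its speed; a pose out of reach is approached as far as the arm can. The fingers move at their own pace and stop on an object; grip_force is the grip in N (left out, the last holds). Time passes only in rows, so rows that do not move let the fingers close. The tool returns the time, the measured TCP pose, the force, the opening and the grip force at its end. only (a regular expression) keeps the lines of the reply that match it, lines (a string "A,B") keeps lines A to B, and quiet returns only ok. A shift or turn number past 1, either way, is cut back to 1. Input that does not fit is refused with a message, and nothing moves.
- probe_bus.state(): the state, without advancing time (a new reading comes with each control period).
- camrig.grab_frame(name): name is "scene" or "top" or "wrist"; returns the picture (420x560x3 uint8, red, green, blue); there is no depth.
- camrig.camera_info(name): a dict with "fx", "fy", "cx", "cy" (pixels), "R" (3x3) and "t" (3): a world point X has camera coordinates R X + t. Camera axes: x right, y down, z forward; pixel columns grow to the right and rows downward; lengths in m; the calibration is good to about 2 mm. A picture is of the moment at which its call begins: read the wrist's pose just before it. camera_info takes no time and is no camera call; for the wrist camera it gives the pose at the moment of the call.
- ticket.finish_job(): hands the job in; it is judged then, once.
The state is a dict: "t": time; "qpos": joint angles; "joint_velocities": joint speeds; "effort": joint torques, N m; "eef_pos": TCP position; "tcp_rot": TCP orientation; "wrist_force": force on the tool from outside, world axes, zero at the start; "ft_torque": the same for the moment, N m; "opening": finger opening in m; "gripper_force": force on a finger pad.
Only numpy, scipy, OpenCV 4.12 (cv2) and the standard library are available. Lean on these libraries where they do the work, as an engineer would, in place of code of your own. Each camera call takes 0.05 s, during which the arm holds its last target. There are 200 camera calls.

## Working session

There is one attempt and no reset: what is moved stays moved. The work goes in short steps, Python scripts to look and compute and a tool call to move; the robot and the scene stay as the last step left them, time stands still between calls to the robot, and variables do not carry over. Pictures are saved under pics/ and viewed, at most 14 in all, crops included, and the job is handed in when it is done.

```bash
ls; mkdir -p pics
```

Run:
```python
from station import manip, camrig, ticket, probe_bus
import cv2,numpy as np
print(probe_bus.state())
for n in("scene","top"):
    f=camrig.grab_frame(n); cv2.imwrite(f"pics/{n}0.png",cv2.cvtColor(f,cv2.COLOR_RGB2BGR)); print(n,camrig.camera_info(n))
print(camrig.camera_info("wrist"))
```

```text
pics
station.py
{'t': 0.0, 'qpos': array([-1.31698072e+00,  3.14268989e-01, -4.80920101e-02,  1.21021192e+00,
        6.86812355e-06,  1.57080421e+00]), 'joint_velocities': array([-0.002076  , -0.00057824, -0.00189089, -0.00140349, -0.00220681,
       -0.00145726]), 'effort': array([ 2.13645865e-05, -5.39595437e+01,  3.39745796e+01,  1.92790059e-02,
        1.24752937e-04, -3.83812491e-06]), 'eef_pos': array([ 0.15051242, -0.58020084,  0.23040316]), 'tcp_rot': array([-8.81586272e-04,  9.91958115e-01,  1.26563462e-01, -1.09026334e-04]), 'wrist_force': array([ 0.36944565, -0.76815906,  0.33281928]), 'ft_torque': array([ 0.05471449, -0.0306324 ,  0.00976139]), 'gripper_force': 0.0, 'opening': 0.0856467252050515}
scene {'fx': 440.19007409602904, 'fy': 440.19007409602904, 'cx': 276.0672394566867, 'cy': 205.69601205054505, 'R': array([[-0.85514136, -0.51838054,  0.00385619],
       [-0.24487554,  0.39737771, -0.8843794 ],
       [ 0.45691271, -0.75721369, -0.46675283]]), 't': array([0.62643764, 0.13391121, 0.95022575])}
top {'fx': 526.9223540954487, 'fy': 526.9223540954487, 'cx': 278.1465750660722, 'cy': 214.29027688227987, 'R': array([[ 0.00643942, -0.99986541, -0.01508936],
       [-0.99731646, -0.00532107, -0.07301755],
       [ 0.07292743,  0.01551906, -0.9972165 ]]), 't': array([0.230926  , 0.5871927 , 1.38590379])}
{'fx': 317.4918286296347, 'fy': 317.4918286296347, 'cx': 284.86698900403184, 'cy': 206.56692925040687, 'R': array([[ 0.2509811 , -0.96799128, -0.00117298],
       [-0.91927277, -0.23872859,  0.31296363],
       [-0.30322609, -0.07746967, -0.94976439]]), 't': array([-0.59853385, -0.04054456,  0.38022593])}
```

View pics/top0.png

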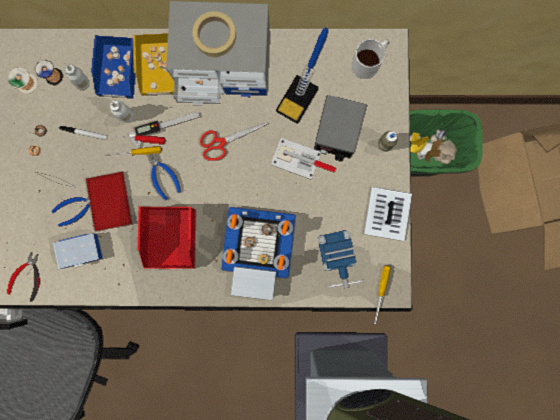

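View pics/scene0.png

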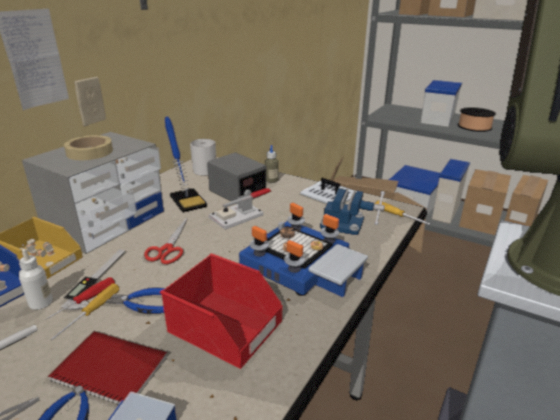

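The top view shows the housing around (258,240) with three chokes, roughly at (267,229), (250,241) and (264,258). The shelf is at (253,283), the bin at (166,237), the cover at (387,213), the screwdriver at (383,290) and the bottle at (388,141). I'll write the helpers and measure these next.

Create h.py:
```python
from station import manip, camrig, ticket, probe_bus
import cv2,numpy as np
from scipy.spatial.transform import Rotation as Ro
def grab(n,save=None):
    c=camrig.camera_info(n); f=cv2.cvtColor(camrig.grab_frame(n),cv2.COLOR_RGB2BGR)
    if save: cv2.imwrite(f"pics/{save}.png",f)
    return f,c
def ray(c,u,v,z):
    d=c["R"].T@np.array([(u-c["cx"])/c["fx"],(v-c["cy"])/c["fy"],1]); C=-c["R"].T@c["t"]
    return C+d*(z-C[2])/d[2]
def proj(c,X):
    p=c["R"]@np.asarray(X)+c["t"]; return np.array([c["cx"]+c["fx"]*p[0]/p[2],c["cy"]+c["fy"]*p[1]/p[2]])
def blobs(m,amin=20):
    n,l,s,ce=cv2.connectedComponentsWithStats(m.astype(np.uint8))
    return [(s[i,4],*ce[i].round(1),(l==i).astype(np.uint8)) for i in range(1,n) if s[i,4]>=amin]
def hsv(f,lo,hi): return cv2.inRange(cv2.cvtColor(f,cv2.COLOR_BGR2HSV),np.array(lo),np.array(hi))>0
def tool(s): 
    q=s["tcp_rot"]; return Ro.from_quat([q[1],q[2],q[3],q[0]])
def go(pos,yaw):
    """tool-axis translation and then rotation to bring TCP to pos, pointing down with tool x at yaw (mod pi)"""
    s=probe_bus.state(); R=tool(s)
    best=None
    for k in(-1,0,1):
        T=Ro.from_euler('z',yaw+k*np.pi)*Ro.from_euler('x',np.pi)
        rv=(R.inv()*T).as_rotvec(); q6=s["qpos"][5]-0
        print("k",k,"rot",rv.round(3))
    print("tr",R.inv().apply(np.array(pos)-s["eef_pos"]).round(4),"q",s["qpos"].round(2))
```

Run:
```python
from h import *
f,c=grab("top")
for a,u,v,m in blobs(hsv(f,(5,170,120),(16,255,255)),15):
    if 215<u<305 and 200<v<275: print("or",a,u,v,ray(c,u,v,.094).round(4))
for nm,m,z in(("red",hsv(f,(0,150,60),(4,255,255)),.045),):
    for a,u,v,mm in blobs(m,500): print(nm,a,u,v,cv2.boundingRect(mm),ray(c,u,v,z).round(3))
g=hsv(f,(0,0,200),(180,40,255))
for a,u,v,mm in blobs(g,200):
    k=cv2.findContours(mm,0,2)[0][0]; r=cv2.minAreaRect(k); print("white",a,u,v,r)
k=f[195:305,205:420]; cv2.imwrite("pics/c0.png",cv2.resize(k,None,fx=3.7,fy=3.7,interpolation=cv2.INTER_CUBIC))
```

```text
or 58 233.3 220.7 [0.5637 0.3471 0.094 ]
or 56 284.7 227.0 [0.5484 0.2165 0.094 ]
or 56 229.0 255.9 [0.4745 0.3569 0.094 ]
or 56 280.6 262.0 [0.46   0.2263 0.094 ]
red 1393 108.3 200.9 (86, 172, 46, 59) [0.617 0.685 0.045]
red 1038 167.3 238.2 (138, 207, 57, 62) [0.52  0.525 0.045]
white 279 290.3 164.3 ((294.2734680175781, 161.93966674804688), (42.92399597167969, 18.536537170410156), 21.250505447387695)
white 1058 387.1 214.3 ((387.55401611328125, 213.67567443847656), (40.113346099853516, 47.18250274658203), 9.462323188781738)
white 627 248.3 282.3 ((252.69512939453125, 282.743896484375), (40.19708251953125, 26.72443199157715), 6.34019136428833)
white 1108 376.3 385.9 ((367.9947204589844, 388.7049560546875), (114.39830780029297, 18.01972007751465), 1.4688007831573486)
```

View pics/c0.png

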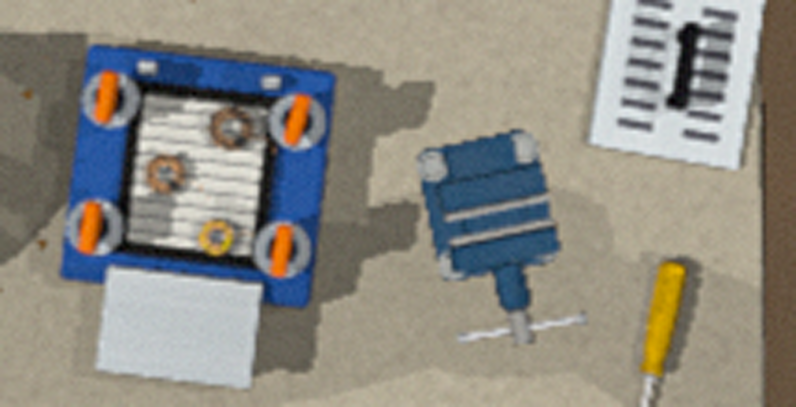

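Four knobs give the housing centre near (0.512, 0.287) with yaw about -0.114 rad. Their spacings come out at 90 and 131.5 mm against the given 90 and 132. I'll move the wrist camera over the housing.

The manual's scale: shifts go in shares of 20 cm and turns go in shares of pi rad. Converting my numbers, 0.046 m / 0.2 = 0.23, -0.0072 m / 0.2 = -0.036, 0.123 rad / 3.1416 = 0.0392.

Emit:
jog_arm(
  rows=[0.085, 0.23, -0.036, 0, 0, 0, 0, 0.085, 0.23, -0.036, 0, 0, 0, 0, 0.085, 0.23, -0.036, 0, 0, 0, 0, 0.085, 0.23, -0.036, 0, 0, 0, 0, 0.085, 0.23, -0.036, 0, 0, 0, 0, 0.085, 0.23, -0.036, 0, 0, 0, 0, 0.085, 0.23, -0.036, 0, 0, 0, 0, 0.05, 0, 0, 0, 0, 0, 0.0392, 0.05, 0, 0, 0, 0, 0, 0.0392, 0.05, 0, 0, 0, 0, 0, 0.0392],
  grip_force=40,
)

```text
t: 1.15
eef_pos: [0.4501, -0.4504, 0.2307]
tcp_rot: [-0.0, 0.998, -0.059, -0.0]
wrist_force: [-0.2, 0.0, 0.2]
opening: 0.0496
gripper_force: 0.0
```

Emit:
jog_arm(
  rows=[0.05, 0, -0.23, 0, 0, 0, 0, 0.05, 0, -0.23, 0, 0, 0, 0, 0.05, 0, -0.23, 0, 0, 0, 0, 0.05, 0, -0.23, 0, 0, 0, 0, 0.05, 0, -0.23, 0, 0, 0, 0, 0.05, 0, -0.23, 0, 0, 0, 0, 0.05, 0, -0.23, 0, 0, 0, 0, 0.05, 0, -0.23, 0, 0, 0, 0],
)

```text
t: 1.95
eef_pos: [0.4917, -0.0838, 0.2312]
tcp_rot: [-0.0, 0.998, -0.058, 0.0]
wrist_force: [0.2, -0.3, -0.3]
opening: 0.0499
gripper_force: 0.0
```

Emit:
jog_arm(
  rows=[0.05, 0, -0.23, 0, 0, 0, 0, 0.05, 0, -0.23, 0, 0, 0, 0, 0.05, 0, -0.23, 0, 0, 0, 0, 0.05, 0, -0.23, 0, 0, 0, 0, 0.05, 0, -0.23, 0, 0, 0, 0, 0.05, 0, -0.23, 0, 0, 0, 0, 0.05, 0, -0.23, 0.05, 0, 0, 0, 0.05, 0, -0.23, 0.05, 0, 0, 0, 0.05, 0, 0, 0, 0, 0, 0, 0.05, 0, 0, 0, 0, 0, 0],
)

```text
t: 2.95
eef_pos: [0.5015, 0.1132, 0.2334]
tcp_rot: [-0.074, 0.995, 0.063, -0.006]
wrist_force: [-0.6, -0.4, -0.2]
opening: 0.0502
gripper_force: 0.0
```

Run:
```python
from h import *
f,c=grab("wrist","w1"); s=probe_bus.state(); print(s["eef_pos"],s["qpos"])
for a,u,v,m in blobs(hsv(f,(5,170,120),(16,255,255)),60):
    print("or",a,u,v,ray(c,u,v,.092).round(4),cv2.minAreaRect(cv2.findContours(m,0,2)[0][0]))
```

```text
[0.50166969 0.1128794  0.2336447 ] [ 0.12590344  0.15096597 -0.25720754  1.16527226  0.1485992   3.14054447]
or 597 74.5 89.1 [0.5641 0.3425 0.092 ] ((74.20881652832031, 89.21470642089844), (40.03556823730469, 19.40421485900879), 85.60128784179688)
or 300 207.6 123.8 [0.5504 0.2126 0.092 ] ((206.8097381591797, 126.07709503173828), (14.743597984313965, 39.115135192871094), 4.513988018035889)
or 458 73.5 178.3 [0.4765 0.3526 0.092 ] ((73.05848693847656, 179.14527893066406), (33.233367919921875, 20.45602798461914), 79.3803482055664)
or 294 192.8 211.6 [0.4631 0.2239 0.092 ] ((189.05406188964844, 214.17568969726562), (17.261892318725586, 36.16777801513672), 9.462322235107422)
```

View pics/w1.png

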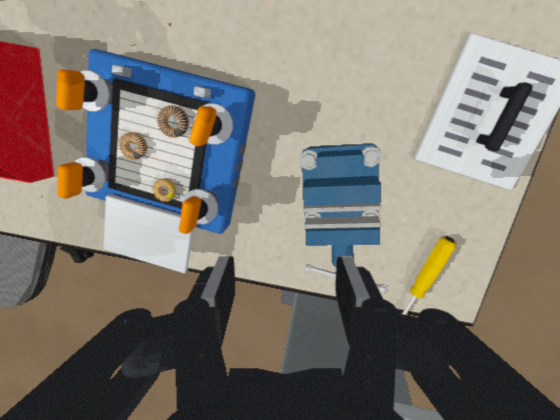

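The wrist view shows three chokes at (173,121), (133,146) and (164,190), with the cover at (497,113). Joint 6 reached its limit, so I'll use the opposite yaw branch from here. First I'll measure the chokes from this picture.

Run:
```python
from h import *
f=cv2.imread("pics/w1.png"); c=camrig.camera_info("wrist"); ct=camrig.camera_info("top")
Y=-.114; H=np.array([.5125,.284]); ax=np.array([np.cos(Y),np.sin(Y)]); ay=np.array([-ax[1],ax[0]])
for (u,v),(a,b) in zip([(173,121),(133,146),(164,190)],[(267.7,229.3),(249.9,241.8),(263.1,259.1)]):
    for P in(ray(c,u,v,.056),ray(ct,a,b,.056)):
        d=P[:2]-H; print(P.round(4),"local",(d@ax).round(4),(d@ay).round(4))
m=hsv(f,(0,0,170),(180,40,255))
for a,u,v,mm in blobs(m,2000):
    r=cv2.minAreaRect(cv2.findContours(mm,0,2)[0][0]); b=cv2.boxPoints(r); print(a,u,v,[ray(c,*p,.008).round(3)[:2] for p in b])
f2=cv2.imread("pics/top0.png"); 
for n,cc,b in(("w",c,[(482,141),(522,90)]),("t",ct,[(387,222.5),(391.5,203)])):
    print(n,[ray(cc,*p,.044).round(4) for p in b])
go((.47,.284,.22),np.pi-.114)
```

```text
[0.5441 0.2635 0.056 ] local 0.0338 -0.0168
[0.544  0.2609 0.056 ] local 0.034 -0.0194
[0.5116 0.309  0.056 ] local -0.0037 0.0247
[0.5112 0.307  0.056 ] local -0.0039 0.0227
[0.4676 0.2735 0.056 ] local -0.0434 -0.0156
[0.4665 0.2722 0.056 ] local -0.0443 -0.017
78063 360.7 115.2 [array([0.645, 0.498]), array([ 0.696, -0.082]), array([ 0.369, -0.207]), array([0.172, 0.589])]
3505 156.3 145.1 [array([0.549, 0.366]), array([0.575, 0.275]), array([0.467, 0.251]), array([0.433, 0.349])]
9829 92.9 222.8 [array([0.346, 0.574]), array([0.448, 0.531]), array([0.432, 0.252]), array([0.334, 0.269])]
w [array([ 0.5662, -0.0407,  0.044 ]), array([ 0.6144, -0.0598,  0.044 ])]
t [array([ 0.5642, -0.0517,  0.044 ]), array([ 0.6157, -0.0639,  0.044 ])]
k -1 rot [-0.148  0.02   0.24 ]
k 0 rot [-0.03  -0.215 -2.893]
k 1 rot [-0.148  0.02   0.24 ]
tr [-0.0097 -0.1698  0.0392] q [ 0.13  0.15 -0.26  1.17  0.15  3.14]
```

To row units: -0.0108 rad / 3.1416 = -0.0034.

Emit:
jog_arm(
  rows=[0.05, 0, 0, 0, -0.0005, -0.0034, -0.046, 0.05, 0, 0, 0, -0.0005, -0.0034, -0.046, 0.05, 0, 0, 0, -0.0005, -0.0034, -0.046, 0.05, 0, 0, 0, -0.0005, -0.0034, -0.046, 0.05, 0, 0, 0, -0.0005, -0.0034, -0.046, 0.05, 0, 0, 0, -0.0005, -0.0034, -0.046, 0.05, 0, 0, 0, -0.0005, -0.0034, -0.046, 0.05, 0, 0, 0, -0.0005, -0.0034, -0.046, 0.05, 0, 0, 0, -0.0005, -0.0034, -0.046, 0.05, 0, 0, 0, -0.0005, -0.0034, -0.046],
)

```text
t: 4.0
eef_pos: [0.502, 0.1123, 0.2339]
tcp_rot: [-0.049, 0.702, 0.711, -0.004]
wrist_force: [-0.4, -1.1, -0.2]
opening: 0.0499
gripper_force: 0.0
```

Emit:
jog_arm(
  rows=[0.05, 0, 0, 0, -0.0005, -0.0034, -0.046, 0.05, 0, 0, 0, -0.0005, -0.0034, -0.046, 0.05, 0, 0, 0, -0.0005, -0.0034, -0.046, 0.05, 0, 0, 0, -0.0005, -0.0034, -0.046, 0.05, 0, 0, 0, -0.0005, -0.0034, -0.046, 0.05, 0, 0, 0, -0.0005, -0.0034, -0.046, 0.05, 0, 0, 0, -0.0005, -0.0034, -0.046, 0.05, 0, 0, 0, -0.0005, -0.0034, -0.046, 0.05, 0, 0, 0, -0.0005, -0.0034, -0.046, 0.05, 0, 0, 0, -0.0005, -0.0034, -0.046],
)

```text
t: 5.0
eef_pos: [0.502, 0.1124, 0.234]
tcp_rot: [0.001, 0.055, 0.998, -0.0]
wrist_force: [0.5, -0.2, 1.2]
opening: 0.05
gripper_force: 0.0
```

Run:
```python
from h import *
go((.49,.284,.22),np.pi-.114)
```

```text
k -1 rot [-2.000e-03 -0.000e+00 -3.138e+00]
k 0 rot [-0.     0.001  0.003]
k 1 rot [-2.000e-03 -0.000e+00 -3.138e+00]
tr [0.0309 0.1693 0.0139] q [ 0.22  0.15 -0.25  1.17 -0.    0.33]
```

To row units: 0.0423 m / 0.2 = 0.2115, 0.0077 m / 0.2 = 0.0385.

Emit:
jog_arm(
  rows=[0.05, 0.0385, 0.2115, 0.0175, 0, 0, 0, 0.05, 0.0385, 0.2115, 0.0175, 0, 0, 0, 0.05, 0.0385, 0.2115, 0.0175, 0, 0, 0, 0.05, 0.0385, 0.2115, 0.0175, 0, 0, 0, 0.05, 0, 0, 0, 0, 0, 0, 0.05, 0, 0, 0, 0, 0, 0],
)

```text
t: 5.6
eef_pos: [0.4905, 0.2848, 0.2195]
tcp_rot: [0.0, 0.057, 0.998, -0.0]
wrist_force: [0.5, -1.3, -0.6]
opening: 0.0497
gripper_force: 0.0
```

Run:
```python
from h import *
f,c=grab("wrist","w2"); s=probe_bus.state(); print(s["eef_pos"])
for a,u,v,m in blobs(hsv(f,(5,170,120),(16,255,255)),60):
    print("or",a,u,v,ray(c,u,v,.092).round(4))
```

```text
[0.49070105 0.2840362  0.21969858]
or 265 362.9 165.3 [0.4696 0.3551 0.092 ]
or 71 223.2 166.5 [0.457  0.2358 0.092 ]
or 113 224.4 246.9 [0.532  0.2236 0.092 ]
or 168 358.2 249.5 [0.5489 0.3477 0.092 ]
```

View pics/w2.png

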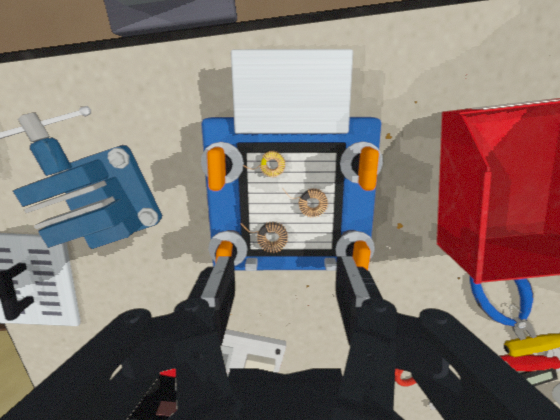

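In this view the chokes are at (273,164), (313,203) and (272,237), with the shelf's middle near (292,91).

Run:
```python
from h import *
f=cv2.imread("pics/w2.png"); c=camrig.camera_info("wrist")
roi=np.zeros(f.shape[:2],bool); roi[148:255,246:338]=1
m=hsv(f,(5,60,40),(30,255,255))&roi
m=cv2.morphologyEx(m.astype(np.uint8),cv2.MORPH_CLOSE,np.ones((7,7)));m=cv2.morphologyEx(m,cv2.MORPH_OPEN,np.ones((7,7)))
for a,u,v,mm in blobs(m,100):
    (x,y),r=cv2.minEnclosingCircle(cv2.findContours(mm,0,2)[0][0]); print(a,u,v,x,y,r,"P",ray(c,u,v,.054).round(4),ray(c,x,y,.054).round(4),"dia",2*r*abs(np.diff([ray(c,280,200,.054)[1],ray(c,281,200,.054)[1]])))
w=hsv(f,(0,0,150),(180,60,255)); w[136:]=0; w[:45]=0; w[:,:228]=0; w[:,358:]=0
for a,u,v,mm in blobs(w,3000):
    k=cv2.findContours(mm,0,2)[0][0]; q=cv2.approxPolyDP(k,6,True)[:,0]; P=[ray(c,*p,.049)[:2].round(4) for p in q]; print("shelf",P,np.mean(P,0))
# washers: bright grey discs in blue rim, filter outline edges
r=hsv(f,(0,130,40),(6,255,255)); r[:,:420]=0
for a,u,v,mm in blobs(r,500): print("bin",a,u,v,cv2.boundingRect(mm))
for p in((444,111),(486,158),(438,236),(476,279)): print(ray(c,*p,.09).round(3))
```

```text
479 272.0 163.4 272.0542297363281 163.34336853027344 13.358015060424805 P [0.466  0.2747 0.054 ] [0.466  0.2747 0.054 ] dia [0.02694137]
531 312.8 203.0 312.0 202.5 15.041708946228027 P [0.5111 0.3107 0.054 ] [0.5105 0.31   0.054 ] dia [0.03033716]
642 272.4 237.7 271.82293701171875 237.1786346435547 16.059206008911133 P [0.5445 0.265  0.054 ] [0.5438 0.2644 0.054 ] dia [0.03238932]
shelf [array([0.3571, 0.249 ]), array([0.4325, 0.2428]), array([0.445 , 0.3501]), array([0.4304, 0.3528]), array([0.4303, 0.3603]), array([0.3704, 0.363 ])] [0.41095    0.31966667]
bin 1948 515.0 199.0 (483, 142, 67, 98)
[0.433 0.423 0.09 ]
[0.476 0.46  0.09 ]
[0.545 0.422 0.09 ]
[0.595 0.46  0.09 ]
```

To row units: -0.1428 rad / 3.1416 = -0.0455.

Emit:
jog_arm(
  rows=[0.046, 0, 0, 0, 0, 0, -0.0455, 0.046, 0, 0, 0, 0, 0, -0.0455, 0.046, 0, 0, 0, 0, 0, -0.0455, 0.046, 0, 0, 0, 0, 0, -0.0455, 0.046, 0, 0, 0, 0, 0, -0.0455, 0.046, 0, 0, 0, 0, 0, -0.0455, 0.046, 0, 0, 0, 0, 0, -0.0455, 0.046, 0, 0, 0, 0, 0, -0.0455, 0.046, 0, 0, 0, 0, 0, -0.0455, 0.046, 0, 0, 0, 0, 0, -0.0455],
  grip_force=50,
)

```text
t: 6.65
eef_pos: [0.4911, 0.2829, 0.2201]
tcp_rot: [0.0, -0.612, 0.791, -0.0]
wrist_force: [0.2, 0.5, 0.3]
opening: 0.0458
gripper_force: 0.0
```

Emit:
jog_arm(
  rows=[0.046, 0, 0, 0, 0, 0, -0.0455, 0.046, 0, 0, 0, 0, 0, 0, 0.046, 0, 0, 0, 0, 0, 0],
)

```text
t: 6.95
eef_pos: [0.491, 0.2837, 0.22]
tcp_rot: [0.0, -0.663, 0.748, -0.0]
wrist_force: [-0.8, 0.1, -0.2]
opening: 0.046
gripper_force: 0.0
```

Run:
```python
from h import *
go((.544,.2643,.12),-.114-np.pi/2)
```

```text
k -1 rot [0.000e+00 1.000e-03 3.135e+00]
k 0 rot [-0.001  0.    -0.006]
k 1 rot [0.000e+00 1.000e-03 3.135e+00]
tr [ 0.0129 -0.0549  0.1001] q [ 0.52  0.26 -0.15  1.16 -0.   -0.93]
```

To row units: 0.04 m / 0.2 = 0.2, -0.0275 m / 0.2 = -0.1375.

Emit:
jog_arm(
  rows=[0.046, 0.0325, -0.1375, 0.2, 0, 0, 0, 0.046, 0.0325, -0.1375, 0.2, 0, 0, 0, 0.046, 0, 0, 0.2, 0, 0, 0, 0.046, 0, 0, 0.1275, 0, 0, 0, 0.046, 0, 0, 0.1275, 0, 0, 0, 0.046, 0, 0, 0, 0, 0, 0, 0.015, 0, 0, 0, 0, 0, 0, 0.015, 0, 0, 0, 0, 0, 0, 0.015, 0, 0, 0, 0, 0, 0, 0.015, 0, 0, 0, 0, 0, 0],
)

```text
t: 7.95
eef_pos: [0.5445, 0.2661, 0.05]
tcp_rot: [0.001, -0.665, 0.747, -0.0]
wrist_force: [-0.2, -0.1, 0.6]
opening: 0.0274
gripper_force: 49.0
```

To row units: -0.04 m / 0.2 = -0.2, -0.035 m / 0.2 = -0.175.

Emit:
jog_arm(
  rows=[0.015, 0, 0, 0, 0, 0, 0, 0.015, 0, 0, -0.1, 0, 0, 0, 0.015, 0, 0, -0.175, 0, 0, 0, 0.015, 0, 0, -0.2, 0, 0, 0, 0.015, 0, 0, -0.2, 0, 0, 0, 0.015, 0, 0, 0, 0, 0, 0],
)

```text
t: 8.55
eef_pos: [0.5471, 0.2674, 0.1904]
tcp_rot: [0.005, -0.665, 0.747, -0.002]
wrist_force: [1.4, 0.5, 0.9]
opening: 0.027
gripper_force: 49.1
```

Run:
```python
from h import *
go((.52,.545,.18),-.114-np.pi/2)
f,c=grab("wrist","w3")
```

```text
k -1 rot [0.009 0.014 3.141]
k 0 rot [-0.009  0.006 -0.001]
k 1 rot [0.009 0.014 3.141]
tr [-0.2726  0.0588  0.0114] q [ 0.45  0.34 -0.11  1.12 -0.   -1.  ]
```

View pics/w3.png

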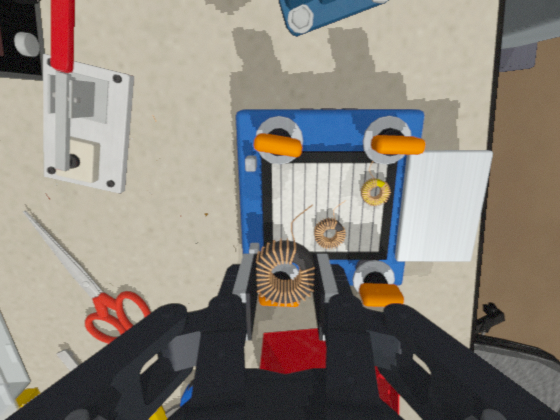

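The 27 mm choke is held, and the bin lies below. Now the bin's centre.

Run:
```python
from h import *
f=cv2.imread("pics/top0.png"); c=camrig.camera_info("top")
m=hsv(f,(0,130,40),(6,255,255)); m[:200]=0; m[:,:134]=0;m[:,205:]=0
k=max(cv2.findContours(m.astype(np.uint8),0,2)[0],key=cv2.contourArea)
q=cv2.approxPolyDP(k,3,True)[:,0]; print(q.tolist())
for p in q: print(p,ray(c,*p,.09).round(3)[:2],ray(c,*p,.038).round(3)[:2])
```

```text
[[138, 211], [138, 218], [146, 217], [143, 224], [152, 226], [148, 230], [147, 226], [142, 228], [138, 220], [138, 234], [145, 231], [143, 237], [150, 243], [155, 242], [156, 235], [165, 237], [166, 233], [159, 233], [162, 228], [165, 231], [161, 226], [164, 222], [167, 228], [168, 224], [171, 227], [170, 217], [174, 224], [182, 222], [185, 215], [183, 220], [188, 219], [178, 232], [179, 238], [172, 229], [175, 226], [170, 230], [174, 234], [169, 232], [173, 236], [168, 238], [174, 235], [174, 240], [178, 240], [185, 227], [188, 240], [188, 234], [192, 236], [186, 227], [195, 229], [190, 229], [192, 225], [185, 215], [178, 221], [180, 208], [172, 207], [170, 212], [170, 207], [157, 207], [157, 212], [155, 207], [141, 209], [144, 213], [148, 212], [147, 207], [155, 210], [154, 222], [157, 217], [163, 220], [169, 216], [158, 225], [160, 229], [155, 230], [157, 234], [153, 237], [150, 232], [157, 229], [153, 226], [157, 222], [151, 223], [152, 213], [145, 223], [146, 215], [142, 213], [139, 217]]
[138 211] [0.587 0.592] [0.592 0.607]
[138 218] [0.57  0.592] [0.573 0.606]
[146 217] [0.57
[... 2398 characters left out ...]
5] [0.562 0.563]
[157 217] [0.572 0.543] [0.576 0.556]
[163 220] [0.565 0.527] [0.568 0.54 ]
[169 216] [0.575 0.512] [0.579 0.524]
[158 225] [0.552 0.54 ] [0.555 0.553]
[160 229] [0.542 0.534] [0.544 0.547]
[155 230] [0.539 0.547] [0.541 0.56 ]
[157 234] [0.529 0.542] [0.531 0.555]
[153 237] [0.521 0.552] [0.523 0.565]
[150 232] [0.534 0.56 ] [0.536 0.573]
[157 229] [0.542 0.542] [0.544 0.555]
[153 226] [0.549 0.553] [0.552 0.566]
[157 222] [0.56  0.543] [0.563 0.555]
[151 223] [0.557 0.558] [0.56  0.571]
[152 213] [0.583 0.556] [0.586 0.569]
[145 223] [0.557 0.573] [0.56  0.587]
[146 215] [0.577 0.571] [0.581 0.585]
[142 213] [0.582 0.582] [0.586 0.596]
[139 217] [0.572 0.589] [0.576 0.604]
```

To row units: 0.046 m / 0.2 = 0.23, -0.0415 m / 0.2 = -0.2075.

Emit:
jog_arm(
  rows=[0.015, -0.2075, 0.0465, 0, 0, 0, 0, 0.015, -0.2075, 0.0465, 0, 0, 0, 0, 0.015, -0.2075, 0.0465, 0, 0, 0, 0, 0.015, -0.2075, 0.0465, 0, 0, 0, 0, 0.015, -0.2075, 0.0465, 0, 0, 0, 0, 0.015, -0.2075, 0.0465, 0, 0, 0, 0, 0.015, 0, 0, 0.23, 0, 0, 0, 0.015, 0, 0, 0.23, 0, 0, 0, 0.015, 0, 0, 0.23, 0, 0, 0, 0.015, 0, 0, 0, 0, 0, 0],
)

```text
t: 9.6
eef_pos: [0.5116, 0.5146, 0.0363]
tcp_rot: [-0.008, -0.665, 0.746, -0.001]
wrist_force: [-2.2, -1.2, -1.5]
opening: 0.0275
gripper_force: 49.2
```

Emit:
jog_arm(
  rows=[0.055, 0, 0, 0, 0, 0, 0, 0.055, 0, 0, 0, 0, 0, 0, 0.055, 0, 0, 0, 0, 0, 0, 0.055, 0, 0, -0.225, 0, 0, 0, 0.046, 0, 0, -0.225, 0, 0, 0, 0.046, 0, 0, 0, 0, 0, 0],
)

```text
t: 10.2
eef_pos: [0.5209, 0.5234, 0.1466]
tcp_rot: [0.008, -0.665, 0.747, 0.0]
wrist_force: [0.4, 1.0, 0.8]
opening: 0.0462
gripper_force: 0.0
```

Run:
```python
from h import *
go((.511,.310,.12),-.114-np.pi/2)
```

```text
k -1 rot [0.019 0.016 3.14 ]
k 0 rot [-0.01   0.012 -0.001]
k 1 rot [0.019 0.016 3.14 ]
tr [ 0.2134 -0.0144  0.0241] q [ 0.79  0.6   0.2   1.15 -0.   -0.67]
```

To row units: 0.0427 m / 0.2 = 0.2135, 0.01 m / 0.2 = 0.05.

Emit:
jog_arm(
  rows=[0.046, 0.2135, -0.0145, 0, 0, 0, 0, 0.046, 0.2135, -0.0145, 0, 0, 0, 0, 0.046, 0.2135, -0.0145, 0, 0, 0, 0, 0.046, 0.2135, -0.0145, 0, 0, 0, 0, 0.046, 0.2135, -0.0145, 0.05, 0, 0, 0, 0.046, 0, 0, 0.05, 0, 0, 0, 0.046, 0, 0, 0, 0, 0, 0, 0.046, 0, 0, 0, 0, 0, 0],
)

```text
t: 11.0
eef_pos: [0.5077, 0.3069, 0.1169]
tcp_rot: [0.001, -0.665, 0.746, -0.0]
wrist_force: [0.3, -0.5, 0.2]
opening: 0.0457
gripper_force: 0.0
```

Run:
```python
from h import *
go((.511,.310,.0485),-.114-np.pi/2)
```

```text
k -1 rot [3.000e-03 3.000e-03 3.141e+00]
k 0 rot [-0.002  0.002 -0.   ]
k 1 rot [3.000e-03 3.000e-03 3.141e+00]
tr [-0.0034 -0.0028  0.0684] q [ 0.54  0.37 -0.24  0.96  0.   -0.91]
```

To row units: -0.035 m / 0.2 = -0.175, 0.024 m / 0.2 = 0.12.

Emit:
jog_arm(
  rows=[0.046, -0.017, -0.014, 0.1, 0, 0, 0, 0.046, 0, 0, 0.12, 0, 0, 0, 0.046, 0, 0, 0.12, 0, 0, 0, 0.046, 0, 0, 0, 0, 0, 0, 0.015, 0, 0, 0, 0, 0, 0, 0.015, 0, 0, 0, 0, 0, 0, 0.015, 0, 0, 0, 0, 0, 0, 0.015, 0, 0, 0, 0, 0, 0, 0.015, 0, 0, -0.1, 0, 0, 0, 0.015, 0, 0, -0.175, 0, 0, 0],
)

```text
t: 12.0
eef_pos: [0.5081, 0.3076, 0.1014]
tcp_rot: [-0.002, -0.665, 0.747, 0.0]
wrist_force: [0.2, 0.7, 0.6]
opening: 0.024
gripper_force: 49.1
```

Emit:
jog_arm(
  rows=[0.015, 0, 0, -0.2, 0, 0, 0, 0.015, 0, 0, -0.125, 0, 0, 0, 0.015, 0, 0, 0, 0, 0, 0, 0.015, 0, 0, 0, 0, 0, 0],
)

```text
t: 12.4
eef_pos: [0.5104, 0.3089, 0.1685]
tcp_rot: [0.001, -0.665, 0.747, -0.0]
wrist_force: [-0.5, -0.0, -0.1]
opening: 0.0239
gripper_force: 49.1
```

Run:
```python
from h import *
go((.53,.50,.17),-.114-np.pi/2)
```

```text
k -1 rot [2.000e-03 3.000e-03 3.141e+00]
k 0 rot [-0.002  0.001 -0.001]
k 1 rot [2.000e-03 3.000e-03 3.141e+00]
tr [-0.192   0.0024 -0.0013] q [ 0.54  0.34 -0.16  1.07 -0.   -0.91]
```

To row units: 0.04 m / 0.2 = 0.2, -0.0384 m / 0.2 = -0.192.

Emit:
jog_arm(
  rows=[0.015, -0.192, 0.0025, 0, 0, 0, 0, 0.015, -0.192, 0.0025, 0, 0, 0, 0, 0.015, -0.192, 0.0025, 0, 0, 0, 0, 0.015, -0.192, 0.0025, 0, 0, 0, 0, 0.015, -0.192, 0.0025, 0, 0, 0, 0, 0.015, 0, 0, 0.2, 0, 0, 0, 0.015, 0, 0, 0.2, 0, 0, 0, 0.015, 0, 0, 0.15, 0, 0, 0, 0.015, 0, 0, 0, 0, 0, 0, 0.015, 0, 0, 0, 0, 0, 0],
)

```text
t: 13.4
eef_pos: [0.5286, 0.4989, 0.0564]
tcp_rot: [-0.001, -0.665, 0.747, -0.0]
wrist_force: [1.0, 1.0, -0.2]
opening: 0.0242
gripper_force: 49.2
```

Emit:
jog_arm(
  rows=[0.055, 0, 0, 0, 0, 0, 0, 0.055, 0, 0, 0, 0, 0, 0, 0.055, 0, 0, 0, 0, 0, 0, 0.055, 0, 0, -0.225, 0, 0, 0, 0.046, 0, 0, -0.225, 0, 0, 0, 0.046, 0, 0, 0, 0, 0, 0, 0.046, 0, 0, 0, 0, 0, 0],
)

```text
t: 14.1
eef_pos: [0.5307, 0.5009, 0.1507]
tcp_rot: [0.003, -0.665, 0.747, -0.0]
wrist_force: [0.2, -0.3, -0.3]
opening: 0.0462
gripper_force: 0.0
```

Run:
```python
from h import *
go((.466,.2745,.12),-.114-np.pi/2)
```

```text
k -1 rot [0.006 0.006 3.141]
k 0 rot [-0.004  0.004 -0.001]
k 1 rot [0.006 0.006 3.141]
tr [0.2325 0.0384 0.0296] q [ 0.76  0.59  0.19  1.17 -0.   -0.7 ]
```

To row units: 0.0465 m / 0.2 = 0.2325, 0.01 m / 0.2 = 0.05.

Emit:
jog_arm(
  rows=[0.046, 0.2325, 0.0385, 0, 0, 0, 0, 0.046, 0.2325, 0.0385, 0, 0, 0, 0, 0.046, 0.2325, 0.0385, 0, 0, 0, 0, 0.046, 0.2325, 0.0385, 0, 0, 0, 0, 0.046, 0.2325, 0.0385, 0.05, 0, 0, 0, 0.046, 0, 0, 0.05, 0, 0, 0, 0.046, 0, 0, 0.05, 0, 0, 0, 0.046, 0, 0, 0, 0, 0, 0, 0.046, 0, 0, 0, 0, 0, 0],
)

```text
t: 15.0
eef_pos: [0.4648, 0.2742, 0.1172]
tcp_rot: [-0.0, -0.666, 0.746, 0.0]
wrist_force: [-0.2, -0.2, 0.4]
opening: 0.046
gripper_force: 0.0
```

Run:
```python
from h import *
go((.466,.2745,.0485),-.114-np.pi/2)
```

```text
k -1 rot [ 0.     0.    -3.141]
k 0 rot [ 0. -0.  0.]
k 1 rot [ 0.     0.    -3.141]
tr [-0.0004 -0.0012  0.0687] q [ 0.53  0.28 -0.37  0.93  0.   -0.92]
```

To row units: -0.035 m / 0.2 = -0.175, 0.024 m / 0.2 = 0.12.

Emit:
jog_arm(
  rows=[0.046, -0.002, -0.006, 0.1, 0, 0, 0, 0.046, 0, 0, 0.12, 0, 0, 0, 0.046, 0, 0, 0.12, 0, 0, 0, 0.046, 0, 0, 0, 0, 0, 0, 0.015, 0, 0, 0, 0, 0, 0, 0.015, 0, 0, 0, 0, 0, 0, 0.015, 0, 0, 0, 0, 0, 0, 0.015, 0, 0, 0, 0, 0, 0, 0.015, 0, 0, -0.1, 0, 0, 0, 0.015, 0, 0, -0.175, 0, 0, 0],
)

```text
t: 16.0
eef_pos: [0.4639, 0.2723, 0.1035]
tcp_rot: [-0.002, -0.665, 0.747, 0.0]
wrist_force: [0.4, -0.1, -0.7]
opening: 0.0194
gripper_force: 48.9
```

Emit:
jog_arm(
  rows=[0.015, 0, 0, -0.2, 0, 0, 0, 0.015, 0, 0, -0.125, 0, 0, 0, 0.015, 0, 0, 0, 0, 0, 0, 0.015, 0, 0, 0, 0, 0, 0],
)

```text
t: 16.4
eef_pos: [0.4661, 0.2736, 0.1703]
tcp_rot: [0.001, -0.665, 0.747, -0.0]
wrist_force: [0.2, 0.5, -0.8]
opening: 0.0197
gripper_force: 48.9
```

Run:
```python
from h import *
go((.50,.53,.17),-.114-np.pi/2)
```

```text
k -1 rot [1.000e-03 2.000e-03 3.141e+00]
k 0 rot [-0.002  0.001 -0.001]
k 1 rot [1.000e-03 2.000e-03 3.141e+00]
tr [-0.2586 -0.0042  0.0005] q [ 0.53  0.23 -0.29  1.04 -0.   -0.92]
```

To row units: -0.0431 m / 0.2 = -0.2155, 0.04 m / 0.2 = 0.2.

Emit:
jog_arm(
  rows=[0.015, -0.2155, -0.0035, 0, 0, 0, 0, 0.015, -0.2155, -0.0035, 0, 0, 0, 0, 0.015, -0.2155, -0.0035, 0, 0, 0, 0, 0.015, -0.2155, -0.0035, 0, 0, 0, 0, 0.015, -0.2155, -0.0035, 0, 0, 0, 0, 0.015, -0.2155, -0.0035, 0, 0, 0, 0, 0.015, 0, 0, 0.2, 0, 0, 0, 0.015, 0, 0, 0.2, 0, 0, 0, 0.015, 0, 0, 0.15, 0, 0, 0, 0.015, 0, 0, 0, 0, 0, 0],
)

```text
t: 17.4
eef_pos: [0.4957, 0.5258, 0.0519]
tcp_rot: [-0.006, -0.665, 0.746, -0.001]
wrist_force: [-0.9, -0.6, -0.8]
opening: 0.0194
gripper_force: 49.0
```

Emit:
jog_arm(
  rows=[0.055, 0, 0, 0, 0, 0, 0, 0.055, 0, 0, 0, 0, 0, 0, 0.055, 0, 0, 0, 0, 0, 0, 0.055, 0, 0, -0.225, 0, 0, 0, 0.046, 0, 0, -0.225, 0, 0, 0, 0.046, 0, 0, -0.225, 0, 0, 0, 0.06, 0.25, 0, 0, 0, 0, 0, 0.06, 0.25, 0, 0, 0, 0, 0, 0.06, 0.25, 0, 0, 0, 0, 0, 0.06, 0, 0, 0, 0, 0, 0],
)

```text
t: 18.4
eef_pos: [0.4811, 0.3752, 0.1962]
tcp_rot: [-0.001, -0.664, 0.748, -0.001]
wrist_force: [0.6, 0.8, -0.5]
opening: 0.0599
gripper_force: 0.0
```

Run:
```python
from h import *
f,c=grab("wrist","w4"); t,ct=grab("top","t4")
k=t[140:305,120:440]; cv2.imwrite("pics/t4c.png",cv2.resize(k,None,fx=2.5,fy=2.5,interpolation=cv2.INTER_CUBIC)); print(probe_bus.state()["eef_pos"])
a=cv2.resize(f[:,:],(520,390)); b=cv2.resize(k,(640,330))[:,:]; 
cv2.imwrite("pics/m4.png",np.vstack([cv2.resize(f,(400,300)),cv2.resize(k,(400,206))]).repeat(1,0))
go((.59,-.055,.25),np.pi-.2)
```

```text
[0.48310025 0.38045727 0.19686473]
k -1 rot [-0.004  0.    -1.487]
k 0 rot [0.    0.004 1.654]
k 1 rot [-0.004  0.    -1.487]
tr [ 0.4199 -0.157  -0.0538] q [ 0.67  0.35 -0.07  1.14  0.   -0.79]
```

View pics/m4.png

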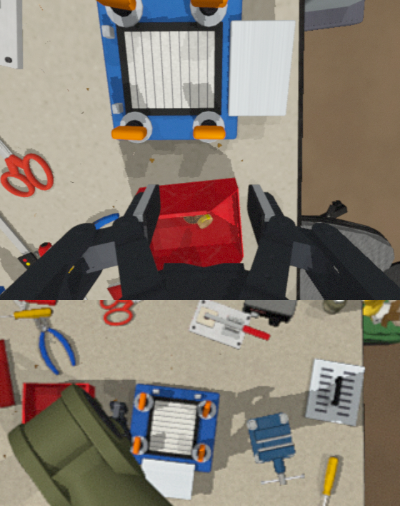

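The composite shows the filter empty and a choke visible in the bin. Next is the cover.

To row units: 0.15 rad / 3.1416 = 0.0477.

Emit:
jog_arm(
  rows=[0.06, 0, 0, 0, 0, 0, 0.0477, 0.06, 0, 0, 0, 0, 0, 0.0477, 0.06, 0, 0, 0, 0, 0, 0.0477, 0.06, 0, 0, 0, 0, 0, 0.0477, 0.06, 0, 0, 0, 0, 0, 0.0477, 0.06, 0, 0, 0, 0, 0, 0.0477, 0.06, 0, 0, 0, 0, 0, 0.0477, 0.06, 0, 0, 0, 0, 0, 0.0477, 0.06, 0, 0, 0, 0, 0, 0.0477, 0.06, 0, 0, 0, 0, 0, 0.0477],
)

```text
t: 19.5
eef_pos: [0.4833, 0.3832, 0.1957]
tcp_rot: [0.001, 0.024, 1.0, 0.001]
wrist_force: [0.3, 0.6, -0.6]
opening: 0.0601
gripper_force: 0.0
```

Emit:
jog_arm(
  rows=[0.06, 0, 0, -0.03, 0, 0, 0.0477, 0.06, -0.095, -0.2275, -0.03, 0, 0, 0, 0.06, -0.095, -0.2275, -0.03, 0, 0, 0, 0.06, -0.095, -0.2275, -0.03, 0, 0, 0, 0.06, -0.095, -0.2275, -0.03, 0, 0, 0, 0.06, -0.095, -0.2275, -0.03, 0, 0, 0, 0.06, -0.095, -0.2275, -0.03, 0, 0, 0, 0.06, -0.095, -0.2275, -0.03, 0, 0, 0, 0.06, -0.095, -0.2275, -0.03, 0, 0, 0, 0.06, -0.095, -0.2275, 0, 0, 0, 0],
)

```text
t: 20.5
eef_pos: [0.574, -0.055, 0.2511]
tcp_rot: [0.003, 0.096, 0.995, 0.0]
wrist_force: [1.6, 0.8, 0.6]
opening: 0.0599
gripper_force: 0.0
```

Emit:
jog_arm(
  rows=[0.06, 0, 0, 0, 0, 0, 0, 0.06, 0, 0, 0, 0, 0, 0],
)

```text
t: 20.7
eef_pos: [0.5728, -0.0543, 0.2494]
tcp_rot: [0.001, 0.098, 0.995, 0.0]
wrist_force: [0.0, 0.5, 0.3]
opening: 0.06
gripper_force: 0.0
```

Run:
```python
from h import *
f,c=grab("wrist","w5"); s=probe_bus.state(); print(s["eef_pos"],s["tcp_rot"])
m=hsv(f,(0,0,150),(180,30,255))
for a,u,v,mm in blobs(m,1500):
    k=cv2.findContours(mm,0,2)[0][0]; r=cv2.minAreaRect(k); print(a,u,v,r)
    P=[ray(c,*p,.008)[:2] for p in cv2.boxPoints(r)]; print(np.round(P,4).tolist(),np.mean(P,0).round(4))
b=hsv(f,(0,0,0),(180,255,45))
for a,u,v,mm in blobs(b,150): print("dark",a,u,v,cv2.minAreaRect(cv2.findContours(mm,0,2)[0][0]))
```

```text
[ 0.57235017 -0.05322115  0.2492234 ] [7.37932352e-04 9.67668399e-02 9.95306736e-01 3.69054657e-04]
2015 220.3 45.8 ((224.24832153320312, 54.07382583618164), (117.01544952392578, 47.84889221191406), 79.99201965332031)
[[0.3761, -0.1153], [0.3784, -0.0651], [0.4943, -0.0696], [0.4926, -0.1254]] [ 0.4353 -0.0938]
30785 359.5 186.0 ((372.68408203125, 215.71878051757812), (440.0531005859375, 267.24285888671875), 51.280006408691406)
[[0.4872, -0.2213], [0.3714, 0.0427], [0.8517, 0.3676], [1.14, 0.0512]] [0.7126 0.0601]
dark 252 555.6 58.5 ((556.905029296875, 54.38262176513672), (6.21726655960083, 56.71853256225586), 9.039482116699219)
dark 240 550.5 104.7 ((550.0677490234375, 103.64154052734375), (13.090924263000488, 22.243478775024414), 19.440034866333008)
dark 28850 268.1 374.4 ((279.5, 339.0), (160.0, 559.0), 90.0)
dark 260 186.3 286.8 ((187.16152954101562, 285.5923156738281), (8.806466102600098, 38.822872161865234), 29.744882583618164)
dark 1967 421.1 293.8 ((427.2811279296875, 291.960693359375), (42.9695930480957, 100.7702407836914), 86.1345443725586)
```

View pics/w5.png

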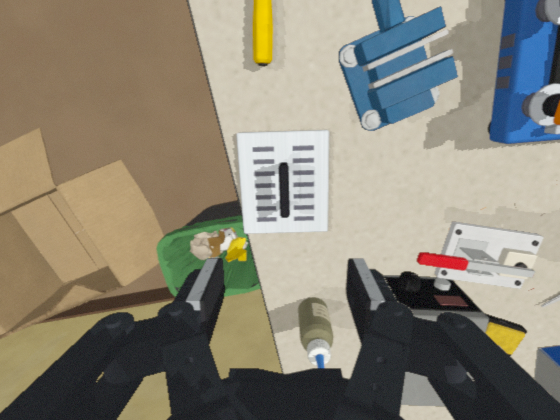

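The cover's corners are about (239,134), (329,131), (326,232) and (243,233). The handle bar runs from (284,164) to (284.5,217), and the bottle is near (315,325).

Run:
```python
from h import *
f=cv2.imread("pics/w5.png"); c=camrig.camera_info("wrist")
roi=f[145:225,270:300]; m=(roi.max(2)<50).astype(np.uint8)
a,u,v,mm=max(blobs(m,50)); pts=np.argwhere(mm)[:,::-1].astype(np.float32)+[270,145]
vx,vy,x0,y0=cv2.fitLine(pts.astype(np.float32),cv2.DIST_L2,0,.01,.01).ravel(); print(a,u+270,v+145,pts.min(0),pts.max(0))
for z in(.044,.04):
    A,B=[ray(c,x0+vx*s,y0+vy*s,z) for s in(-25,25)]; d=B-A; print(A,B,"yaw",np.arctan2(d[1],d[0]),"len",np.linalg.norm(ray(c,284,pts.min(0)[1],z)-ray(c,284,pts.max(0)[1],z)))
C=[ray(c,*p,.008)[:2] for p in((239,134),(329,131),(326,232),(243,233))]; print(np.round(C,4),np.mean(C,0))
e=np.diff(C+[C[0]],axis=0); print(np.linalg.norm(e,axis=1),np.arctan2(e[:,1],e[:,0]))
ct=camrig.camera_info("top"); t=cv2.imread("pics/t4.png")
roi=t[190:235,370:405]; m=(roi.max(2)<70).astype(np.uint8); a,u,v,mm=max(blobs(m,10)); print("top",a,u+370,v+190,ray(ct,u+370,v+190,.042))
```

```text
345 283.8 189.5 [280. 163.] [288. 216.]
[ 0.55767214 -0.05167848  0.044     ] [ 0.6155358 -0.0613117  0.044    ] yaw -0.16496832122752772 len 0.06218941926447891
[ 0.55841086 -0.05184622  0.04      ] [ 0.61694017 -0.06159026  0.04      ] yaw -0.16496832122752744 len 0.06290482705420301
[[ 0.5186 -0.0972]
 [ 0.5357  0.0078]
 [ 0.6625 -0.0154]
 [ 0.6429 -0.1222]] [ 0.58990331 -0.0567403 ]
[0.10641415 0.12893022 0.10857132 0.12685833] [ 1.4094148  -0.1807886  -1.75181994  2.94364073]
top 111 389.6 212.8 [ 0.58994395 -0.05910715  0.042     ]
```

Run:
```python
from h import *
go((.5887,-.057,.018),np.pi-.17)
```

```text
k -1 rot [ 2.000e-03 -1.000e-03  3.118e+00]
k 0 rot [ 0.001  0.001 -0.024]
k 1 rot [ 2.000e-03 -1.000e-03  3.118e+00]
tr [-0.0164 -0.0008  0.2312] q [-0.09  0.26 -0.08  1.23  0.    0.1 ]
```

The manual's scale: shifts go in shares of 20 cm and turns go in shares of pi rad. Converting my numbers, 0.045 m / 0.2 = 0.225, 0.04 m / 0.2 = 0.2, -0.024 rad / 3.1416 = -0.0076.

Emit:
jog_arm(
  rows=[0.05, -0.082, -0.004, 0.2, 0, 0, 0, 0.05, 0, 0, 0.225, 0, 0, -0.0076, 0.05, 0, 0, 0.225, 0, 0, 0, 0.05, 0, 0, 0.2, 0, 0, 0, 0.05, 0, 0, 0, 0, 0, 0, 0.05, 0, 0, 0, 0, 0, 0],
)

```text
t: 21.35
eef_pos: [0.5873, -0.0562, 0.0793]
tcp_rot: [-0.0, 0.084, 0.996, 0.0]
wrist_force: [0.2, -0.5, 1.0]
opening: 0.0506
gripper_force: 0.0
```

Run:
```python
from h import *
go((.5887,-.057,.018),np.pi-.17)
f,c=grab("wrist","w6")
```

```text
k -1 rot [ 1.000e-03  0.000e+00 -3.139e+00]
k 0 rot [ 0.    -0.001  0.002]
k 1 rot [ 1.000e-03  0.000e+00 -3.139e+00]
tr [-0.0016 -0.0005  0.0613] q [-0.1   0.4  -0.29  0.88  0.    0.07]
```

View pics/w6.png

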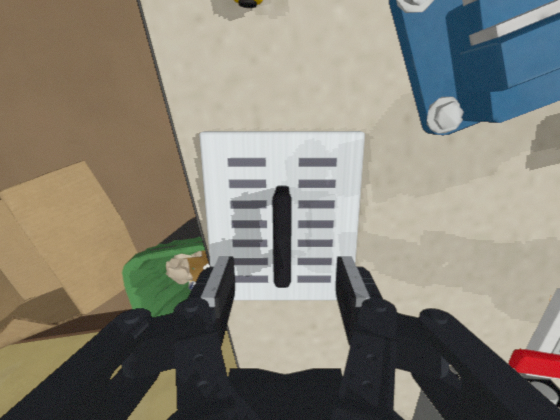

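The handle, (282,185) to (283,287), is centred between the fingers and square with them. Descending to grip it.

To row units: 0.031 m / 0.2 = 0.155, 0.03 m / 0.2 = 0.15.

Emit:
jog_arm(
  rows=[0.05, -0.008, -0.0025, 0.15, 0, 0, 0, 0.05, 0, 0, 0.155, 0, 0, 0, 0.05, 0, 0, 0, 0, 0, 0, 0.0, 0, 0, 0, 0, 0, 0, 0.0, 0, 0, 0, 0, 0, 0, 0, 0, 0, 0, 0, 0, 0, 0, 0, 0, 0, 0, 0, 0, 0, 0, 0, 0, 0, 0, 0],
  grip_force=100,
)

```text
t: 22.2
eef_pos: [0.5909, -0.0588, 0.0206]
tcp_rot: [0.002, 0.085, 0.996, 0.0]
wrist_force: [-1.9, 0.3, 7.1]
opening: 0.0101
gripper_force: 98.0
```

Run:
```python
from h import *
go((.5887,-.057,.018),np.pi-.17)
```

```text
k -1 rot [-7.000e-03  1.000e-03 -3.141e+00]
k 0 rot [0.    0.005 0.   ]
k 1 rot [-7.000e-03  1.000e-03 -3.141e+00]
tr [0.0024 0.0014 0.0026] q [-0.1   0.46 -0.35  0.76  0.    0.07]
```

To row units: -0.035 m / 0.2 = -0.175, -0.03 m / 0.2 = -0.15.

Emit:
jog_arm(
  rows=[0, 0, 0, -0.1, 0, 0, 0, 0, 0, 0, -0.15, 0, 0, 0, 0, 0, 0, -0.175, 0, 0, 0, 0, 0, 0, -0.175, 0, 0, 0, 0, 0, 0, -0.1, 0, 0, 0, 0, 0, 0, 0, 0, 0, 0, 0, 0, 0, 0, 0, 0, 0],
)

```text
t: 22.9
eef_pos: [0.5887, -0.0586, 0.1579]
tcp_rot: [0.001, 0.085, 0.996, 0.0]
wrist_force: [-0.5, 0.2, -3.7]
opening: 0.0098
gripper_force: 98.2
```

Emit:
jog_arm(
  rows=[0, 0.1, 0.105, 0, 0, 0, 0, 0, 0.134, 0.1435, 0, 0, 0, 0, 0, 0.134, 0.1435, 0, 0, 0, 0, 0, 0.134, 0.1435, 0, 0, 0, 0, 0, 0.134, 0.1435, 0, 0, 0, 0, 0, 0.134, 0.1435, 0, 0, 0, 0, 0, 0.134, 0.1435, 0, 0, 0, 0, 0, 0.134, 0.1435, 0, 0, 0, 0, 0, 0.134, 0.1435, 0, 0, 0, 0, 0, 0.134, 0.1435, 0, 0, 0, 0],
)

```text
t: 23.9
eef_pos: [0.3762, 0.2611, 0.1559]
tcp_rot: [-0.001, 0.085, 0.996, -0.001]
wrist_force: [1.0, 1.0, -3.5]
opening: 0.01
gripper_force: 98.2
```

Emit:
jog_arm(
  rows=[0, 0.134, 0.1435, 0, 0, 0, 0, 0, 0, 0, 0, 0, 0, -0.0318, 0, 0, 0, 0, 0, 0, -0.0462, 0, 0, 0, 0, 0, 0, -0.0462, 0, 0, 0, 0, 0, 0, -0.0462, 0, 0, 0, 0, 0, 0, -0.0462, 0, 0, 0, 0, 0, 0, -0.0462, 0, 0, 0, 0, 0, 0, -0.0462, 0, 0, 0, 0, 0, 0, -0.0462, 0, 0, 0, 0, 0, 0, -0.0462],
)

```text
t: 24.9
eef_pos: [0.3557, 0.2927, 0.1557]
tcp_rot: [-0.002, -0.521, 0.854, -0.0]
wrist_force: [0.0, 0.1, -3.9]
opening: 0.0103
gripper_force: 98.4
```

Emit:
jog_arm(
  rows=[0, 0, 0, 0, 0, 0, -0.0462, 0, 0, 0, 0, 0, 0, -0.0462, 0, 0, 0, 0, 0, 0, -0.0462, 0, 0, 0, 0, 0, 0, -0.0462, 0, 0, 0, 0, 0, 0, -0.0462, 0, 0, 0, 0, 0, 0, -0.0462, 0, 0, 0, 0, 0, 0, -0.0462, 0, 0, 0, 0, 0, 0, -0.0462, 0, 0, 0, 0, 0, 0, -0.0462, 0, 0, 0, 0, 0, 0, -0.0462],
)

```text
t: 25.9
eef_pos: [0.3557, 0.2927, 0.1557]
tcp_rot: [0.001, 0.956, -0.293, -0.001]
wrist_force: [0.4, -0.7, -3.2]
opening: 0.0102
gripper_force: 98.4
```

Run:
```python
from h import *
go((.3535,.304,.16),-.114)
print(probe_bus.state()["opening"],probe_bus.state()["gripper_force"],probe_bus.state()["eef_pos"])
```

```text
k -1 rot [ 2.00e-03 -4.00e-03  2.66e+00]
k 0 rot [ 0.003  0.002 -0.482]
k 1 rot [ 2.00e-03 -4.00e-03  2.66e+00]
tr [-0.0082 -0.0081 -0.0043] q [ 0.69  0.1  -0.49  0.98 -0.   -1.86]
0.01023299585316927 98.44882249832153 [0.35570725 0.29265198 0.15570206]
```

To row units: 0.03 m / 0.2 = 0.15, 0.02 m / 0.2 = 0.1, -0.122 rad / 3.1416 = -0.0388.

Emit:
jog_arm(
  rows=[0, 0, 0, 0, 0, 0, -0.0382, 0, 0, 0, 0, 0, 0, -0.0382, 0, 0, 0, 0, 0, 0, -0.0382, 0, 0, 0, 0, 0, 0, -0.0388, 0, -0.0175, -0.055, 0.1, 0, 0, 0, 0, 0, 0, 0.15, 0, 0, 0, 0, 0, 0, 0.1, 0, 0, 0, 0, 0, 0, 0, 0, 0, 0, 0, 0, 0, 0, 0, 0, 0],
)

```text
t: 26.8
eef_pos: [0.3538, 0.3041, 0.0867]
tcp_rot: [0.001, 0.998, -0.06, -0.001]
wrist_force: [-0.2, 0.2, -3.4]
opening: 0.01
gripper_force: 98.5
```

Run:
```python
from h import *
f,c=grab("wrist","w7")
go((.3535,.304,.08),-.114); print(probe_bus.state()["eef_pos"])
for a,u,v,m in blobs(hsv(f,(5,170,120),(16,255,255)),60): print("or",a,u,v,ray(c,u,v,.09).round(4))
```

```text
k -1 rot [ 0.000e+00 -1.000e-03  3.136e+00]
k 0 rot [ 0.     0.    -0.006]
k 1 rot [ 0.000e+00 -1.000e-03  3.136e+00]
tr [-0.0011  0.001   0.0077] q [ 0.71  0.18 -0.57  0.82 -0.   -2.31]
[0.35467343 0.30487555 0.08769904]
or 1705 120.1 33.8 [0.4663 0.3562 0.09  ]
or 918 431.1 35.1 [0.4514 0.2353 0.09  ]
```

View pics/w7.png

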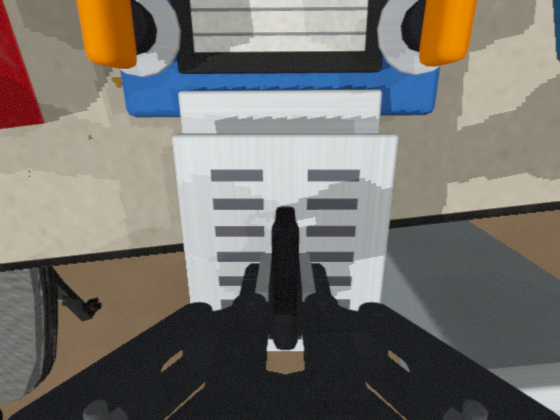

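The cover's front edge runs from (174,137) to (397,135) and the shelf's far edge from (181,92) to (380,90). They are parallel, so I'll measure the lateral offset.

Run:
```python
from h import *
f=cv2.imread("pics/w7.png"); c=camrig.camera_info("wrist"); s=probe_bus.state(); R=tool(s)
g=cv2.GaussianBlur(cv2.cvtColor(f,cv2.COLOR_BGR2GRAY),(3,3),0).astype(int)
T=lambda u,v,z:R.inv().apply(ray(c,u,v,z)-s["eef_pos"])[:2].round(4)
for nm,L,z in(("cover",[(174,137),(397,135)],s["eef_pos"][2]-.0195+.008),("shelf",[(181,92),(380,90)],.049),("seal",[(180,72.5),(382,72)],.049)):
    P=[T(*p,z) for p in L]; d=P[1]-P[0]; print(nm,P,"mid",np.mean(P,0),"w",np.hypot(*d),"ang",np.arctan2(d[0],d[1]))
sat=cv2.cvtColor(f,cv2.COLOR_BGR2HSV)
for r in(96,108,125): 
    w=np.where((sat[r,:,1]<45)&(sat[r,:,2]>90))[0]; w=w[(w>150)&(w<410)]; print(r,w.min(),w.max())
for r in(142,150,160,180): 
    w=np.where((sat[r,:,1]<28)&(sat[r,:,2]>170))[0]; w=w[(w>150)&(w<410)]; print(r,w.min(),w.max())
```

```text
cover [array([ 0.0643, -0.0535]), array([0.0652, 0.0527])] mid [ 0.06475 -0.0004 ] w 0.1062038134908535 ang 0.0084743734029706
shelf [array([ 0.0853, -0.0564]), array([0.0863, 0.0504])] mid [ 0.0858 -0.003 ] w 0.10680468154533303 ang 0.009363022263738233
seal [array([ 0.0949, -0.056 ]), array([0.0952, 0.0506])] mid [ 0.09505 -0.0027 ] w 0.10660042213800093 ang 0.0028142514821618194
96 179 381
108 180 380
125 151 409
142 172 396
150 173 396
160 174 394
180 176 392
```

To row units: 0.012 m / 0.2 = 0.06, -0.0024 m / 0.2 = -0.012.

Emit:
jog_arm(
  rows=[0, 0, -0.012, 0.06, 0, 0, 0, 0, 0, 0, 0, 0, 0, 0, 0, 0, 0, 0.0125, 0, 0, 0, 0, 0, 0, 0, 0, 0, 0],
)

```text
t: 27.25
eef_pos: [0.3551, 0.3074, 0.0731]
tcp_rot: [0.0, 0.998, -0.06, 0.0]
wrist_force: [-0.7, 0.3, -3.9]
opening: 0.0101
gripper_force: 98.5
```

Emit:
jog_arm(
  rows=[0, 0, 0, 0.01, 0, 0, 0, 0, 0, 0, 0, 0, 0, 0, 0, 0, 0, 0, 0, 0, 0],
)

```text
t: 27.55
eef_pos: [0.3551, 0.3074, 0.0712]
tcp_rot: [-0.0, 0.998, -0.06, 0.0]
wrist_force: [0.7, 0.1, -4.3]
opening: 0.0103
gripper_force: 98.5
```

Emit:
jog_arm(
  rows=[0, 0, 0, 0.0075, 0, 0, 0, 0, 0, 0, 0, 0, 0, 0, 0, 0, 0, 0, 0, 0, 0],
)

```text
t: 27.85
eef_pos: [0.3551, 0.3074, 0.0696]
tcp_rot: [0.0, 0.998, -0.06, 0.0]
wrist_force: [0.0, -1.3, -3.2]
opening: 0.0098
gripper_force: 98.5
```

To row units: 0.001 m / 0.2 = 0.005.

Emit:
jog_arm(
  rows=[0, 0, 0, 0.005, 0, 0, 0, 0, 0, 0, 0, 0, 0, 0, 0, 0, 0, 0, 0, 0, 0],
)

```text
t: 28.15
eef_pos: [0.3551, 0.3075, 0.0695]
tcp_rot: [-0.0, 0.998, -0.06, 0.0]
wrist_force: [-2.1, -1.5, 6.4]
opening: 0.0101
gripper_force: 100.0
```

Emit:
jog_arm(
  rows=[0, 0, 0, 0.005, 0, 0, 0, 0, 0, 0, 0, 0, 0, 0, 0, 0, 0, 0, 0, 0, 0],
)

```text
t: 28.45
eef_pos: [0.3551, 0.3075, 0.0694]
tcp_rot: [-0.0, 0.998, -0.06, 0.0]
wrist_force: [-5.6, -3.4, 17.4]
opening: 0.01
gripper_force: 101.6
```

To row units: 0.012 m / 0.2 = 0.06, -0.0031 m / 0.2 = -0.0155.

Emit:
jog_arm(
  rows=[0, 0, 0, -0.0155, 0, 0, 0, 0, 0, 0, 0, 0, 0, 0, 0, 0.06, -0.0005, 0, 0, 0, 0, 0, 0.06, -0.0005, 0, 0, 0, 0, 0, 0.06, -0.0005, 0, 0, 0, 0, 0, 0.06, -0.0005, 0, 0, 0, 0, 0, 0, 0, 0, 0, 0, 0, 0, 0, 0, 0, 0, 0, 0],
)

```text
t: 29.25
eef_pos: [0.403, 0.3018, 0.0705]
tcp_rot: [0.0, 0.998, -0.06, -0.0]
wrist_force: [-0.2, -0.3, -3.1]
opening: 0.01
gripper_force: 98.6
```

Run:
```python
from h import *
f,c=grab("wrist","w8"); go((.5125,.286,.07),-.108); print(probe_bus.state()["eef_pos"])
```

```text
k -1 rot [ 1.00e-03 -1.00e-03  3.13e+00]
k 0 rot [ 0.     0.001 -0.012]
k 1 rot [ 1.00e-03 -1.00e-03  3.13e+00]
tr [0.1111 0.0025 0.0004] q [ 0.64  0.26 -0.51  0.8   0.   -2.38]
[0.40251693 0.30176037 0.0704738 ]
```

View pics/w8.png

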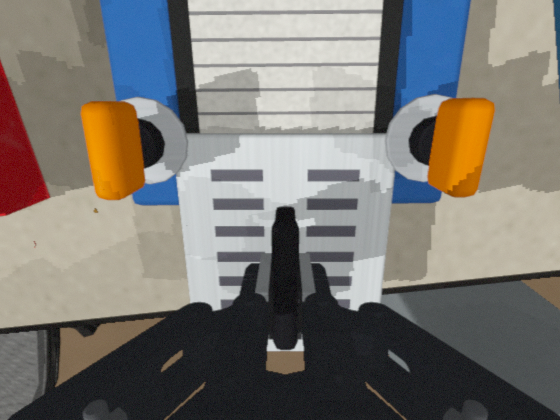

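The view is symmetric. The washers (inner edges at columns 188 and 386) sit about 0.8 mm to the right of the cover's mid-line, so I'll shift by that and slide on.

To row units: 0.012 m / 0.2 = 0.06, 0.0008 m / 0.2 = 0.004.

Emit:
jog_arm(
  rows=[0, 0, 0.004, 0, 0, 0, 0, 0, 0.06, 0, 0, 0, 0, 0, 0, 0.06, 0, 0, 0, 0, 0, 0, 0.06, 0, 0, 0, 0, 0, 0, 0.06, 0, 0, 0, 0, 0, 0, 0.06, 0, 0, 0, 0, 0, 0, 0, 0, 0, 0, 0, 0],
)

```text
t: 30.0
eef_pos: [0.4645, 0.2941, 0.0709]
tcp_rot: [-0.0, 0.998, -0.061, 0.001]
wrist_force: [-0.3, 0.6, -2.7]
opening: 0.0097
gripper_force: 98.6
```

Emit:
jog_arm(
  rows=[0, 0.06, 0, 0, 0, 0, 0, 0, 0.06, 0, 0, 0, 0, 0, 0, 0.05, 0, 0, 0, 0, 0, 0, 0, 0, 0, 0, 0, 0, 0, 0, 0, 0, 0, 0, 0],
)

```text
t: 30.5
eef_pos: [0.496, 0.2899, 0.0706]
tcp_rot: [0.0, 0.998, -0.06, -0.0]
wrist_force: [0.3, -0.3, -3.4]
opening: 0.01
gripper_force: 98.6
```

To row units: 0.005 m / 0.2 = 0.025, 0.002 m / 0.2 = 0.01.

Emit:
jog_arm(
  rows=[0, 0.025, 0, 0, 0, 0, 0, 0, 0.025, 0, 0, 0, 0, 0, 0, 0.01, 0, 0, 0, 0, 0, 0, 0, 0, 0, 0, 0, 0, 0, 0, 0, 0, 0, 0, 0],
)

```text
t: 31.0
eef_pos: [0.5079, 0.2886, 0.0708]
tcp_rot: [0.0, 0.998, -0.06, 0.0]
wrist_force: [0.7, 0.1, -3.2]
opening: 0.0098
gripper_force: 98.6
```

Emit:
jog_arm(
  rows=[0, 0.01, 0, 0, 0, 0, 0, 0, 0, 0, 0, 0, 0, 0, 0, 0, 0, 0, 0, 0, 0],
)

```text
t: 31.3
eef_pos: [0.5099, 0.2884, 0.0708]
tcp_rot: [-0.0, 0.998, -0.06, 0.0]
wrist_force: [0.8, -0.4, -2.9]
opening: 0.0102
gripper_force: 98.6
```

Emit:
jog_arm(
  rows=[0, 0.005, 0, 0, 0, 0, 0, 0, 0, 0, 0, 0, 0, 0, 0, 0, 0, 0, 0, 0, 0],
)

```text
t: 31.6
eef_pos: [0.5109, 0.2883, 0.0708]
tcp_rot: [0.0, 0.998, -0.06, 0.0]
wrist_force: [-0.4, 0.6, -3.2]
opening: 0.0098
gripper_force: 98.6
```

To row units: 0.001 m / 0.2 = 0.005.

Emit:
jog_arm(
  rows=[0, 0.005, 0, 0, 0, 0, 0, 0, 0, 0, 0, 0, 0, 0, 0, 0, 0, 0, 0, 0, 0],
)

```text
t: 31.9
eef_pos: [0.5111, 0.288, 0.0706]
tcp_rot: [0.0, 0.998, -0.06, -0.001]
wrist_force: [-4.6, -0.4, -1.4]
opening: 0.0098
gripper_force: 98.8
```

Emit:
jog_arm(
  rows=[0, 0.005, 0, 0, 0, 0, 0, 0, 0, 0, 0, 0, 0, 0, 0, 0, 0, 0, 0, 0, 0],
)

```text
t: 32.2
eef_pos: [0.5113, 0.288, 0.0703]
tcp_rot: [0.0, 0.998, -0.059, -0.001]
wrist_force: [-6.7, -0.6, -2.3]
opening: 0.0099
gripper_force: 98.8
```

Emit:
jog_arm(
  rows=[0, 0.005, 0, 0, 0, 0, 0, 0, 0, 0, 0, 0, 0, 0, 0, 0, 0, 0, 0, 0, 0],
)

```text
t: 32.5
eef_pos: [0.5114, 0.288, 0.0702]
tcp_rot: [-0.0, 0.998, -0.059, -0.002]
wrist_force: [-8.0, 1.3, -0.1]
opening: 0.0099
gripper_force: 99.1
```

To row units: -0.002 m / 0.2 = -0.01, 0.001 m / 0.2 = 0.005.

Emit:
jog_arm(
  rows=[0, -0.01, 0, 0, 0, 0, 0, 0, 0, 0, 0.005, 0, 0, 0, 0, 0, 0, 0.005, 0, 0, 0, 0, 0, 0, 0, 0, 0, 0, 0, 0, 0, 0, 0, 0, 0],
)

```text
t: 33.0
eef_pos: [0.5114, 0.2882, 0.0686]
tcp_rot: [-0.0, 0.998, -0.06, -0.0]
wrist_force: [-5.2, 0.5, -2.6]
opening: 0.01
gripper_force: 98.7
```

To row units: 0.001 m / 0.2 = 0.005, 0.0005 m / 0.2 = 0.0025.

Emit:
jog_arm(
  rows=[0, 0, 0, 0.005, 0, 0, 0, 0, 0, 0, 0, 0, 0, 0, 0, 0, 0, 0.0025, 0, 0, 0, 0, 0, 0, 0, 0, 0, 0, 0.03, 0, 0, 0, 0, 0, 0, 0.03, 0, 0, 0, 0, 0, 0, 0.03, 0, 0, 0, 0, 0, 0],
)

```text
t: 33.7
eef_pos: [0.5134, 0.2885, 0.0681]
tcp_rot: [-0.0, 0.998, -0.06, 0.001]
wrist_force: [-0.2, -0.0, -0.2]
opening: 0.0301
gripper_force: 0.0
```

Emit:
jog_arm(
  rows=[0.035, 0, 0, -0.1, 0, 0, 0, 0.035, 0, 0, -0.175, 0, 0, 0, 0.035, 0, 0, -0.2, 0, 0, 0, 0.035, -0.05, 0, -0.2, 0, 0, 0, 0.035, -0.15, 0, 0, 0, 0, 0, 0.035, 0, 0, 0, 0, 0, 0, 0.035, 0, 0, 0, 0, 0, 0],
)

```text
t: 34.4
eef_pos: [0.4725, 0.2931, 0.2028]
tcp_rot: [-0.0, 0.998, -0.06, 0.001]
wrist_force: [0.7, -0.2, -0.5]
opening: 0.0354
gripper_force: 0.0
```

Run:
```python
from h import *
f,c=grab("wrist","w9"); print(probe_bus.state()["eef_pos"],probe_bus.state()["qpos"])
for a,u,v,m in blobs(hsv(f,(5,170,120),(16,255,255)),60): print("or",a,u,v,ray(c,u,v,.092).round(4))
```

```text
[0.47275094 0.2929472  0.20229413] [ 5.55172684e-01  2.43606757e-01 -2.06749830e-01  1.11929872e+00
 -7.04212374e-04 -2.46686855e+00]
or 282 204.7 98.3 [0.5623 0.3441 0.092 ]
or 69 362.6 95.7 [0.5499 0.2255 0.092 ]
or 254 212.0 205.0 [0.4782 0.3547 0.092 ]
or 128 359.3 197.7 [0.4699 0.2317 0.092 ]
```

View pics/w9.png

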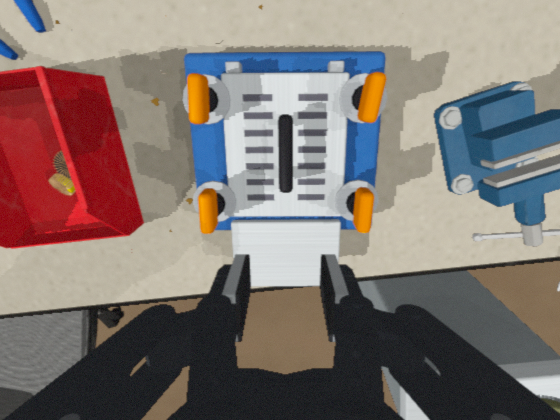

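The cover is in, up against both stops at (232,72) and (337,68), and two of the chokes show in the bin at about (62,162) and (62,184). Now the wing positions and angles.

Run:
```python
from h import *
f=cv2.imread("pics/top0.png"); c=camrig.camera_info("top")
f4=cv2.resize(f[205:275,215:305],None,fx=6,fy=6,interpolation=cv2.INTER_CUBIC)
m=hsv(f4,(4,150,100),(20,255,255))
Y=-.11
for a,u,v,mm in blobs(m,700):
    r=cv2.minAreaRect(cv2.findContours(mm,0,2)[0][0]); B=np.array(cv2.boxPoints(r)); U=lambda p:((p[0]+.5)/6-.5+215,(p[1]+.5)/6-.5+205)
    P=[ray(c,*U(p),.098)[:2] for p in B]; e=[P[1]-P[0],P[2]-P[1]]; e.sort(key=np.linalg.norm); d=e[1]*np.sign(e[1][0])
    print(ray(c,*U((u,v)),.094).round(4),"len",[round(float(np.linalg.norm(x)),4) for x in e],"yaw",np.arctan2(d[1],d[0]).round(3))
H=np.array([.5108,.2882])
for n,x,y in(("a",45,66),("b",45,-66),("c",-45,-66),("d",-45,66)): print(n,H+np.array([np.cos(Y)*x-np.sin(Y)*y,np.sin(Y)*x+np.cos(Y)*y])/1e3)
```

```text
[0.5636 0.3469 0.094 ] len [0.0138, 0.0344] yaw -0.14
[0.5488 0.2162 0.094 ] len [0.0136, 0.034] yaw -0.316
[0.4742 0.357  0.094 ] len [0.014, 0.0345] yaw -0.185
[0.4595 0.2263 0.094 ] len [0.0135, 0.0344] yaw -0.174
a [0.56277339 0.34886108]
b [0.54828266 0.21765887]
c [0.45882661 0.22753892]
d [0.47331734 0.35874113]
```

Run:
```python
from h import *
go((.5628,.3485,.13),-.14)
```

```text
k -1 rot [ 2.000e-03 -0.000e+00 -3.121e+00]
k 0 rot [-0.    -0.001  0.02 ]
k 1 rot [ 2.000e-03 -0.000e+00 -3.121e+00]
tr [ 0.0827 -0.0659  0.0724] q [ 0.56  0.24 -0.21  1.12 -0.   -2.47]
```

To row units: 0.042 m / 0.2 = 0.21, 0.0414 m / 0.2 = 0.207, 0.02 rad / 3.1416 = 0.0064.

Emit:
jog_arm(
  rows=[0.035, 0.207, -0.165, 0, 0, 0, 0.0064, 0.035, 0.2065, -0.1645, 0.15, 0, 0, 0, 0.035, 0, 0, 0.21, 0, 0, 0, 0.035, 0, 0, 0, 0, 0, 0, 0.035, 0, 0, 0, 0, 0, 0],
)

```text
t: 34.95
eef_pos: [0.5514, 0.3402, 0.1342]
tcp_rot: [0.001, 0.998, -0.07, -0.001]
wrist_force: [0.4, 1.0, 0.3]
opening: 0.0349
gripper_force: 0.0
```

Add to h.py:
```python
def wing(save,zt=.1):
    """wing's top face under the gripper in the wrist view, tool frame"""
    f,c=grab("wrist",save); s=probe_bus.state(); R=tool(s); hs=cv2.cvtColor(f,cv2.COLOR_BGR2HSV)
    m=hsv(f,(4,150,60),(22,255,255)); print("tcp",s["eef_pos"].round(4))
    for a,u,v,mm in blobs(m,80):
        V=hs[...,2][mm>0]; top=((mm>0)&(hs[...,2]>np.percentile(V,90)-25)).astype(np.uint8)
        B=cv2.boxPoints(cv2.minAreaRect(cv2.findContours(mm,0,2)[0][0]))
        t=max(blobs(top,20),key=lambda b:b[0]); q=cv2.minAreaRect(cv2.findContours(t[3],0,2)[0][0]); B=cv2.boxPoints(q)
        P=[R.inv().apply(ray(c,*p,zt)-s["eef_pos"])[:2] for p in B]; e=sorted([P[1]-P[0],P[2]-P[1]],key=np.linalg.norm); d=e[1]*np.sign(e[1][0])
        print("px",(round(u),round(v)),t[0],"mid",np.mean(P,0).round(4),"size",[round(float(np.linalg.norm(x)),4) for x in e],"ang",np.arctan2(d[1],d[0]).round(3))
```

Run:
```python
from h import *
wing("w10")
go((.5628,.3485,.073),-.14)
```

```text
tcp [0.5523 0.3409 0.1361]
px (479, 213) 417 mid [0.0049 0.1188] size [0.0113, 0.0173] ang 0.122
px (268, 219) 757 mid [ 0.009  -0.0108] size [0.0087, 0.0321] ang 0.011
px (460, 322) 260 mid [-0.0686  0.1227] size [0.0112, 0.0157] ang 0.019
px (274, 336) 495 mid [-0.081  -0.0086] size [0.0089, 0.0325] ang -0.025
k -1 rot [ 0.000e+00 -1.000e-03  3.142e+00]
k 0 rot [ 0.  0. -0.]
k 1 rot [ 0.000e+00 -1.000e-03  3.142e+00]
tr [ 0.0094 -0.009   0.0631] q [ 0.55  0.45 -0.06  1.05 -0.   -2.45]
```

To row units: 0.03 m / 0.2 = 0.15, -0.0098 m / 0.2 = -0.049, 0.01 rad / 3.1416 = 0.0032.

Emit:
jog_arm(
  rows=[0.035, 0.046, -0.049, 0, 0, 0, 0.0032, 0.035, 0, 0, 0.1, 0, 0, 0, 0.035, 0, 0, 0.15, 0, 0, 0, 0.035, 0, 0, 0.0625, 0, 0, 0, 0.035, 0, 0, 0, 0, 0, 0, 0, 0, 0, 0, 0, 0, 0, 0, 0, 0, 0, 0, 0, 0, 0, 0, 0, 0, 0, 0, 0, 0, 0, 0, 0, 0, 0, 0],
  grip_force=70,
)

```text
t: 35.9
eef_pos: [0.5632, 0.3493, 0.0752]
tcp_rot: [0.0, 0.997, -0.075, 0.001]
wrist_force: [-3.1, -5.1, 7.1]
opening: 0.0166
gripper_force: 68.4
```

Run:
```python
from h import *
s=probe_bus.state();print(s["ft_torque"],s["wrist_force"]);go((.5628,.3485,.073),-.15)
```

```text
[-1.08651642  0.66234186 -0.00704781] [-3.12939344 -5.05822509  7.13086464]
k -1 rot [-3.000e-03 -0.000e+00  3.142e+00]
k 0 rot [ 0.    -0.002 -0.   ]
k 1 rot [-3.000e-03 -0.000e+00  3.142e+00]
tr [-0.0003  0.0008  0.0022] q [ 0.56  0.52 -0.1   0.94 -0.   -2.44]
```

Emit:
jog_arm(
  rows=[0, 0, 0, 0, 0, 0, 0, 0, 0, 0, 0, 0, 0, 0],
)

```text
t: 36.1
eef_pos: [0.5632, 0.3493, 0.0752]
tcp_rot: [0.0, 0.997, -0.075, 0.001]
wrist_force: [-2.8, -5.3, 7.2]
opening: 0.0164
gripper_force: 68.4
```

Run:
```python
from h import *
grab("wrist","w11")
```

```text
(no output)
```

View pics/w11.png

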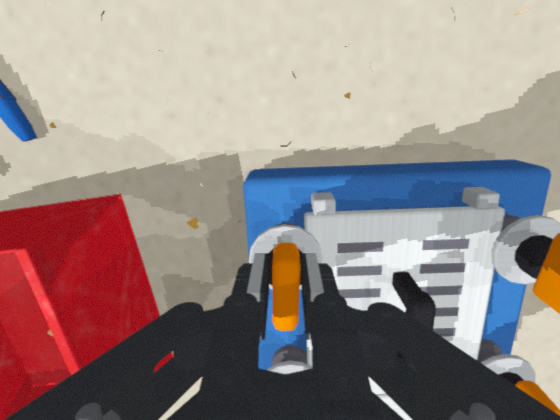

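The wing is centred at (286,285), but the fingertips are closing on the 16 mm shank under the bar. I'll open, rise 7 mm and regrip.

To row units: -0.007 m / 0.2 = -0.035.

Emit:
jog_arm(
  rows=[0.035, 0, 0, 0, 0, 0, 0, 0.035, 0, 0, 0, 0, 0, 0, 0.035, 0, 0, -0.035, 0, 0, 0, 0.035, 0, 0, 0, 0, 0, 0, 0, 0, 0, 0, 0, 0, 0, 0, 0, 0, 0, 0, 0, 0, 0, 0, 0, 0, 0, 0, 0, 0, 0, 0, 0, 0, 0, 0, 0, 0, 0, 0, 0, 0, 0],
)

```text
t: 37.05
eef_pos: [0.5628, 0.3493, 0.0806]
tcp_rot: [0.0, 0.997, -0.075, 0.0]
wrist_force: [-2.7, -2.5, 5.6]
opening: 0.0105
gripper_force: 69.8
```

To row units: 0.0006 m / 0.2 = 0.003, 0.1444 rad / 3.1416 = 0.046.

Emit:
jog_arm(
  rows=[0, 0, 0, 0.003, 0, 0, 0.046, 0, 0, 0, 0.003, 0, 0, 0.046, 0, 0, 0, 0.003, 0, 0, 0.046, 0, 0, 0, 0.003, 0, 0, 0.046, 0, 0, 0, 0.003, 0, 0, 0.046, 0, 0, 0, 0.003, 0, 0, 0.046, 0, 0, 0, 0.003, 0, 0, 0.046, 0, 0, 0, 0.003, 0, 0, 0.046, 0, 0, 0, 0.003, 0, 0, 0.046, 0, 0, 0, 0, 0, 0, 0],
)

```text
t: 38.05
eef_pos: [0.5628, 0.3491, 0.0754]
tcp_rot: [0.0, 0.748, -0.664, 0.001]
wrist_force: [-1.1, -2.4, 6.4]
opening: 0.0103
gripper_force: 70.1
```

Run:
```python
from h import *
s=probe_bus.state();print(s["ft_torque"],s["wrist_force"],s["qpos"][5]);go((.5628,.3485,.0755),-.15-1.3)
```

```text
[-0.70444956  0.37019708 -0.09890537] [-1.12161626 -2.3752285   6.44124678] -1.1329630656109324
k -1 rot [-2.000e-03  1.000e-03  3.139e+00]
k 0 rot [-0.001 -0.001 -0.003]
k 1 rot [-2.000e-03  1.000e-03  3.139e+00]
tr [ 0.0006  0.     -0.0001] q [ 0.56  0.52 -0.1   0.95 -0.   -1.13]
```

To row units: -0.03 m / 0.2 = -0.15, -0.1418 rad / 3.1416 = -0.0451.

Emit:
jog_arm(
  rows=[0.035, 0, 0, 0, 0, 0, 0, 0.035, 0, 0, 0, 0, 0, 0, 0.035, 0, 0, -0.15, 0, 0, 0, 0.035, 0, 0, -0.15, 0, 0, -0.0451, 0.035, 0, 0, 0, 0, 0, -0.0451, 0.035, 0, 0, 0, 0, 0, -0.0451, 0.035, 0, 0, 0, 0, 0, -0.0451, 0.035, 0, 0, 0, 0, 0, -0.0451, 0.035, 0, 0, 0, 0, 0, -0.0451, 0.035, 0, 0, 0, 0, 0, -0.0451],
)

```text
t: 39.05
eef_pos: [0.5625, 0.3499, 0.1343]
tcp_rot: [-0.0, 0.975, -0.223, -0.0]
wrist_force: [0.9, 0.3, 0.2]
opening: 0.0351
gripper_force: 0.0
```

Emit:
jog_arm(
  rows=[0.035, 0, 0, 0, 0, 0, -0.0451, 0.035, 0, 0, 0, 0, 0, -0.0451, 0.035, -0.102, 0.172, 0, 0, 0, 0, 0.035, -0.102, 0.172, 0, 0, 0, 0, 0.035, -0.102, 0.172, 0, 0, 0, 0, 0.035, -0.102, 0.172, 0, 0, 0, 0, 0.035, 0, 0, 0, 0, 0, 0, 0.035, 0, 0, 0, 0, 0, 0],
)

```text
t: 39.85
eef_pos: [0.4584, 0.228, 0.1349]
tcp_rot: [-0.0, 0.996, -0.087, 0.0]
wrist_force: [-0.3, 0.5, 0.4]
opening: 0.0351
gripper_force: 0.0
```

Run:
```python
from h import *
wing("w12")
go((.4588,.2275,.08),-.174)
```

```text
tcp [0.4593 0.2287 0.1351]
px (275, 82) 1078 mid [ 0.0882 -0.006 ] size [0.0084, 0.0325] ang 0.109
px (46, 100) 905 mid [ 0.0802 -0.1332] size [0.0084, 0.0307] ang 1.288
px (285, 234) 658 mid [-0.001  -0.0009] size [0.0083, 0.0319] ang -0.005
px (82, 245) 589 mid [-0.0092 -0.1318] size [0.008, 0.0332] ang -0.054
k -1 rot [ 2.000e-03 -2.000e-03 -3.141e+00]
k 0 rot [-0.001 -0.001  0.001]
k 1 rot [ 2.000e-03 -2.000e-03 -3.141e+00]
tr [-0.0004  0.0014  0.0551] q [ 0.46  0.21 -0.41  0.95  0.   -2.51]
```

To row units: 0.0297 m / 0.2 = 0.1485, -0.0005 m / 0.2 = -0.0025.

Emit:
jog_arm(
  rows=[0.035, -0.0025, 0.0015, 0.125, 0, 0, 0, 0.035, 0, 0, 0.1485, 0, 0, 0, 0.035, 0, 0, 0, 0, 0, 0, 0, 0, 0, 0, 0, 0, 0, 0, 0, 0, 0, 0, 0, 0, 0, 0, 0, 0, 0, 0, 0, 0, 0, 0, 0, 0, 0, 0, 0, 0, 0, 0, 0, 0, 0],
)

```text
t: 40.7
eef_pos: [0.4589, 0.2282, 0.081]
tcp_rot: [-0.0, 0.996, -0.086, 0.001]
wrist_force: [0.3, -2.7, 3.5]
opening: 0.0104
gripper_force: 71.1
```

Emit:
jog_arm(
  rows=[0, 0, 0, 0.003, 0, 0, 0.046, 0, 0, 0, 0.003, 0, 0, 0.046, 0, 0, 0, 0.003, 0, 0, 0.046, 0, 0, 0, 0.003, 0, 0, 0.046, 0, 0, 0, 0.003, 0, 0, 0.046, 0, 0, 0, 0.003, 0, 0, 0.046, 0, 0, 0, 0.003, 0, 0, 0.046, 0, 0, 0, 0.003, 0, 0, 0.046, 0, 0, 0, 0.003, 0, 0, 0.046, 0, 0, 0, 0, 0, 0, 0],
)

```text
t: 41.7
eef_pos: [0.4586, 0.2277, 0.0757]
tcp_rot: [-0.0, 0.74, -0.673, 0.001]
wrist_force: [-1.1, -4.0, 6.8]
opening: 0.0104
gripper_force: 71.6
```

Run:
```python
from h import *
s=probe_bus.state();print(s["ft_torque"]);go((.4588,.2275,.0755),-.174-1.3)
```

```text
[-0.93188319  0.30063439 -0.12363777]
k -1 rot [-1.000e-03  3.000e-03  3.139e+00]
k 0 rot [-0.002 -0.001 -0.002]
k 1 rot [-1.000e-03  3.000e-03  3.139e+00]
tr [ 0.0002 -0.0001  0.0002] q [ 0.46  0.27 -0.49  0.81 -0.   -1.2 ]
```

To row units: -0.03 m / 0.2 = -0.15, -0.148 rad / 3.1416 = -0.0471.

Emit:
jog_arm(
  rows=[0.035, 0, 0, 0, 0, 0, 0, 0.035, 0, 0, 0, 0, 0, 0, 0.035, 0, 0, -0.15, 0, 0, 0, 0.035, 0, 0, -0.15, 0, 0, -0.0471, 0.035, 0, 0, 0, 0, 0, -0.0471, 0.035, 0, 0, 0, 0, 0, -0.0471, 0.035, 0, 0, 0, 0, 0, -0.0471, 0.035, 0, 0, 0, 0, 0, -0.0471, 0.035, 0, 0, 0, 0, 0, -0.0471, 0.035, 0, 0, 0, 0, 0, -0.0471],
)

```text
t: 42.7
eef_pos: [0.4581, 0.2284, 0.1346]
tcp_rot: [-0.0, 0.977, -0.213, 0.0]
wrist_force: [-0.2, -0.8, 0.0]
opening: 0.0347
gripper_force: 0.0
```

Emit:
jog_arm(
  rows=[0.035, 0, 0, 0, 0, 0, -0.0471, 0.035, 0.2215, -0.04, 0, 0, 0, 0, 0.035, 0.2215, -0.04, 0, 0, 0, 0, 0.035, 0, 0, 0, 0, 0, 0, 0.035, 0, 0, 0, 0, 0, 0, 0.035, 0, 0, 0, 0, 0, 0],
)

```text
t: 43.3
eef_pos: [0.5465, 0.2182, 0.1343]
tcp_rot: [0.0, 0.99, -0.144, -0.0]
wrist_force: [-0.4, 0.3, 0.2]
opening: 0.0347
gripper_force: 0.0
```

Run:
```python
from h import *
wing("w13")
go((.5483,.2177,.0805),-.29)
```

```text
tcp [0.5463 0.2182 0.1345]
px (284, 231) 652 mid [ 0.0015 -0.0017] size [0.0083, 0.0317] ang -0.005
px (92, 261) 570 mid [-0.0191 -0.1273] size [0.0085, 0.0309] ang 1.176
px (306, 340) 445 mid [-0.0824  0.014 ] size [0.0086, 0.0311] ang 1.19
px (138, 366) 57 mid [-0.0958 -0.1044] size [0.0021, 0.0164] ang 0.755
k -1 rot [-1.00e-03  0.00e+00 -3.14e+00]
k 0 rot [0.    0.001 0.002]
k 1 rot [-1.00e-03  0.00e+00 -3.14e+00]
tr [ 0.0021 -0.0001  0.054 ] q [ 0.38  0.35 -0.23  1.    0.   -2.47]
```

To row units: 0.029 m / 0.2 = 0.145, 0.025 m / 0.2 = 0.125.

Emit:
jog_arm(
  rows=[0.035, 0.009, -0.003, 0.125, 0, 0, 0, 0.035, 0, 0, 0.145, 0, 0, 0, 0.035, 0, 0, 0, 0, 0, 0, 0, 0, 0, 0, 0, 0, 0, 0, 0, 0, 0, 0, 0, 0, 0, 0, 0, 0, 0, 0, 0, 0, 0, 0, 0, 0, 0, 0, 0, 0, 0, 0, 0, 0, 0],
)

```text
t: 44.15
eef_pos: [0.5493, 0.2179, 0.082]
tcp_rot: [0.0, 0.99, -0.144, 0.0]
wrist_force: [-4.5, -3.3, 6.1]
opening: 0.0102
gripper_force: 71.0
```

Emit:
jog_arm(
  rows=[0, 0, 0, 0.003, 0, 0, 0.046, 0, 0, 0, 0.003, 0, 0, 0.046, 0, 0, 0, 0.003, 0, 0, 0.046, 0, 0, 0, 0.003, 0, 0, 0.046, 0, 0, 0, 0.003, 0, 0, 0.046, 0, 0, 0, 0.003, 0, 0, 0.046, 0, 0, 0, 0.003, 0, 0, 0.046, 0, 0, 0, 0.003, 0, 0, 0.046, 0, 0, 0, 0.003, 0, 0, 0.046, 0, 0, 0, 0, 0, 0, 0],
)

```text
t: 45.15
eef_pos: [0.5483, 0.2168, 0.0767]
tcp_rot: [-0.001, -0.7, 0.715, -0.0]
wrist_force: [-7.7, -6.6, 12.2]
opening: 0.0104
gripper_force: 71.8
```

Run:
```python
from h import *
s=probe_bus.state();print(s["ft_torque"]);go((.5483,.2177,.0755),-.29-1.3)
```

```text
[-1.47539649  1.73766574 -0.1403928 ]
k -1 rot [-4.00e-03 -1.00e-03  3.14e+00]
k 0 rot [ 0.001 -0.002 -0.002]
k 1 rot [-4.00e-03 -1.00e-03  3.14e+00]
tr [-0.0009  0.      0.0012] q [ 0.38  0.4  -0.29  0.88 -0.   -1.17]
```

To row units: -0.03 m / 0.2 = -0.15, -0.1462 rad / 3.1416 = -0.0465.

Emit:
jog_arm(
  rows=[0.035, 0, 0, 0, 0, 0, 0, 0.035, 0, 0, 0, 0, 0, 0, 0.035, 0, 0, -0.15, 0, 0, 0, 0.035, 0, 0, -0.15, 0, 0, -0.0465, 0.035, 0, 0, 0, 0, 0, -0.0465, 0.035, 0, 0, 0, 0, 0, -0.0465, 0.035, 0, 0, 0, 0, 0, -0.0465, 0.035, 0, 0, 0, 0, 0, -0.0465, 0.035, 0, 0, 0, 0, 0, -0.0465, 0.035, 0, 0, 0, 0, 0, -0.0465],
)

```text
t: 46.15
eef_pos: [0.5503, 0.2188, 0.1358]
tcp_rot: [-0.001, 0.961, -0.276, 0.001]
wrist_force: [0.0, -0.0, 0.0]
opening: 0.0346
gripper_force: 0.0
```

Emit:
jog_arm(
  rows=[0.035, 0, 0, 0, 0, 0, -0.0465, 0.035, 0, 0, 0, 0, 0, -0.0465, 0.035, 0, 0, 0, 0, 0, -0.0465, 0.035, -0.116, -0.164, 0, 0, 0, 0, 0.035, -0.116, -0.164, 0, 0, 0, 0, 0.035, -0.116, -0.164, 0, 0, 0, 0, 0.035, -0.116, -0.164, 0, 0, 0, 0, 0.035, 0, 0, 0, 0, 0, 0, 0.035, 0, 0, 0, 0, 0, 0],
)

```text
t: 47.05
eef_pos: [0.4739, 0.3613, 0.1355]
tcp_rot: [-0.0, 0.998, -0.062, 0.001]
wrist_force: [-0.8, -0.2, -0.2]
opening: 0.0349
gripper_force: 0.0
```

Run:
```python
from h import *
wing("w14")
go((.4733,.3587,.0805),-.13)
```

```text
tcp [0.4743 0.3604 0.1354]
px (287, 84) 1071 mid [ 0.0881 -0.0013] size [0.0088, 0.0316] ang 1.336
px (518, 82) 1072 mid [0.0897 0.1254] size [0.0089, 0.0327] ang 1.464
px (288, 234) 663 mid [-0.0009 -0.0003] size [0.0084, 0.032] ang 0.003
px (490, 229) 686 mid [0.0027 0.1273] size [0.0087, 0.033] ang 1.347
k -1 rot [ 2.000e-03 -1.000e-03 -3.137e+00]
k 0 rot [-0.    -0.001  0.005]
k 1 rot [ 2.000e-03 -1.000e-03 -3.137e+00]
tr [-0.0008  0.0018  0.0549] q [ 0.65  0.36 -0.21  1.   -0.   -2.37]
```

The manual's scale: shifts go in shares of 20 cm and turns go in shares of pi rad. Converting my numbers, 0.0295 m / 0.2 = 0.1475, 0.025 m / 0.2 = 0.125, 0.005 rad / 3.1416 = 0.0016.

Emit:
jog_arm(
  rows=[0.035, -0.004, 0.0025, 0.125, 0, 0, 0.0016, 0.035, 0, 0, 0.1475, 0, 0, 0, 0.035, 0, 0, 0, 0, 0, 0, 0, 0, 0, 0, 0, 0, 0, 0, 0, 0, 0, 0, 0, 0, 0, 0, 0, 0, 0, 0, 0, 0, 0, 0, 0, 0, 0, 0, 0, 0, 0, 0, 0, 0, 0],
)

```text
t: 47.9
eef_pos: [0.4741, 0.3594, 0.082]
tcp_rot: [0.0, 0.998, -0.066, 0.001]
wrist_force: [0.2, -5.4, 7.3]
opening: 0.0099
gripper_force: 71.6
```

Emit:
jog_arm(
  rows=[0, 0, 0, 0.003, 0, 0, 0.046, 0, 0, 0, 0.003, 0, 0, 0.046, 0, 0, 0, 0.003, 0, 0, 0.046, 0, 0, 0, 0.003, 0, 0, 0.046, 0, 0, 0, 0.003, 0, 0, 0.046, 0, 0, 0, 0.003, 0, 0, 0.046, 0, 0, 0, 0.003, 0, 0, 0.046, 0, 0, 0, 0.003, 0, 0, 0.046, 0, 0, 0, 0.003, 0, 0, 0.046, 0, 0, 0, 0, 0, 0, 0],
)

```text
t: 48.9
eef_pos: [0.4734, 0.3586, 0.0768]
tcp_rot: [0.0, 0.754, -0.657, 0.001]
wrist_force: [-2.4, -7.5, 10.7]
opening: 0.0103
gripper_force: 72.2
```

Run:
```python
from h import *
s=probe_bus.state();print(s["ft_torque"]);go((.4733,.3587,.0755),-.13-1.3)
```

```text
[-1.70894542  0.51398717 -0.09644231]
k -1 rot [-3.000e-03  2.000e-03  3.137e+00]
k 0 rot [-0.001 -0.002 -0.005]
k 1 rot [-3.000e-03  2.000e-03  3.137e+00]
tr [-0.0002  0.0001  0.0013] q [ 0.65  0.41 -0.29  0.88 -0.   -1.06]
```

To row units: -0.0439 m / 0.2 = -0.2195, 0.0097 m / 0.2 = 0.0485, 0.035 rad / 3.1416 = 0.0111.

Emit:
jog_arm(
  rows=[0.035, 0, 0, 0, 0, 0, 0, 0.035, 0, 0, 0, 0, 0, 0, 0.035, 0, 0, -0.15, 0, 0, 0, 0.035, 0, 0, -0.15, 0, 0, 0.0111, 0.035, 0.0485, -0.2195, 0, 0, 0, 0, 0.035, 0.0485, -0.2195, 0, 0, 0, 0, 0.035, 0, 0, 0, 0, 0, 0, 0.035, 0, 0, 0, 0, 0, 0, 0.035, 0, 0, 0, 0, 0, 0],
)

```text
t: 49.8
eef_pos: [0.5614, 0.3497, 0.1349]
tcp_rot: [0.0, 0.743, -0.669, -0.0]
wrist_force: [-0.4, -0.2, -0.0]
opening: 0.035
gripper_force: 0.0
```

Run:
```python
from h import *
wing("w15",.095)
go((.5628,.349,.0755),-1.46)
```

```text
tcp [0.5612 0.3498 0.135 ]
px (334, 20) 410 mid [0.1193 0.0277] size [0.008, 0.0172] ang 0.388
px (496, 43) 1150 mid [0.1085 0.1149] size [0.0086, 0.0335] ang 0.013
px (283, 230) 646 mid [-0.0001 -0.001 ] size [0.0079, 0.0312] ang -0.005
px (413, 256) 574 mid [-0.0197  0.0864] size [0.0085, 0.0321] ang -0.02
k -1 rot [-0.000e+00 -1.000e-03  3.137e+00]
k 0 rot [ 0.001 -0.    -0.005]
k 1 rot [-0.000e+00 -1.000e-03  3.137e+00]
tr [ 0.001  -0.0016  0.0595] q [ 0.56  0.48 -0.03  1.06  0.   -1.12]
```

To row units: 0.03 m / 0.2 = 0.15, 0.029 m / 0.2 = 0.145.

Emit:
jog_arm(
  rows=[0.035, 0.0025, -0.0065, 0.145, 0, 0, 0, 0.035, 0, 0, 0.15, 0, 0, 0, 0.035, 0, 0, 0, 0, 0, 0, 0, 0, 0, 0, 0, 0, 0, 0, 0, 0, 0, 0, 0, 0, 0, 0, 0, 0, 0, 0, 0, 0, 0, 0, 0, 0, 0, 0, 0, 0, 0, 0, 0, 0, 0],
  grip_force=90,
)

```text
t: 50.65
eef_pos: [0.563, 0.3497, 0.078]
tcp_rot: [-0.0, 0.743, -0.669, -0.001]
wrist_force: [-5.4, -0.7, 4.3]
opening: 0.0097
gripper_force: 89.7
```

Emit:
jog_arm(
  rows=[0, 0, 0, 0.003, 0, 0, 0.046, 0, 0, 0, 0.003, 0, 0, 0.046, 0, 0, 0, 0.003, 0, 0, 0.046, 0, 0, 0, 0.003, 0, 0, 0.046, 0, 0, 0, 0.003, 0, 0, 0.046, 0, 0, 0, 0.003, 0, 0, 0.046, 0, 0, 0, 0.003, 0, 0, 0.046, 0, 0, 0, 0.003, 0, 0, 0.046, 0, 0, 0, 0.003, 0, 0, 0.046, 0, 0, 0, 0, 0, 0, 0],
)

```text
t: 51.65
eef_pos: [0.5633, 0.3492, 0.073]
tcp_rot: [0.0, -0.187, 0.982, -0.0]
wrist_force: [-6.5, -3.0, 7.1]
opening: 0.0101
gripper_force: 90.5
```

Run:
```python
from h import *
s=probe_bus.state();print(s["ft_torque"]);go((.5628,.349,.0705),-.15-2.6)
```

```text
[-0.74476073  1.21903743  0.81308099]
k -1 rot [1.000e-03 0.000e+00 3.125e+00]
k 0 rot [-0.     0.001 -0.016]
k 1 rot [1.000e-03 0.000e+00 3.125e+00]
tr [0.0006 0.     0.0025] q [ 0.56  0.53 -0.1   0.94 -0.    0.18]
```

Emit:
jog_arm(
  rows=[0, 0, 0, 0.0005, 0, 0, 0.0159, 0, 0, 0, 0, 0, 0, 0.0159, 0, 0, 0, 0, 0, 0, 0],
)

```text
t: 51.95
eef_pos: [0.5633, 0.3492, 0.0729]
tcp_rot: [0.0, -0.139, 0.99, -0.0]
wrist_force: [-5.3, -2.6, 5.9]
opening: 0.0101
gripper_force: 103.3
```

Run:
```python
from h import *
s=probe_bus.state();print(s["ft_torque"]);go((.5628,.349,.0705),-.15-2.6)
```

```text
[-0.90438996  1.16733788  1.98965524]
k -1 rot [1.00e-03 1.00e-03 3.03e+00]
k 0 rot [-0.001  0.001 -0.112]
k 1 rot [1.00e-03 1.00e-03 3.03e+00]
tr [ 0.0006 -0.0001  0.0024] q [ 0.56  0.53 -0.1   0.94 -0.    0.28]
```

To row units: -0.033 m / 0.2 = -0.165, -0.03 m / 0.2 = -0.15, -0.1308 rad / 3.1416 = -0.0416.

Emit:
jog_arm(
  rows=[0.035, 0, 0, 0, 0, 0, -0.0255, 0.035, 0, 0, 0, 0, 0, 0, 0.035, 0, 0, -0.15, 0, 0, 0, 0.035, 0, 0, -0.165, 0, 0, -0.0416, 0.035, 0, 0, 0, 0, 0, -0.0416, 0.035, 0, 0, 0, 0, 0, -0.0416, 0.035, 0, 0, 0, 0, 0, -0.0416, 0.035, 0, 0, 0, 0, 0, -0.0416, 0.035, 0, 0, 0, 0, 0, -0.0416, 0.035, 0, 0, 0, 0, 0, -0.0416],
)

```text
t: 52.95
eef_pos: [0.5645, 0.3495, 0.1349]
tcp_rot: [0.001, -0.595, 0.804, -0.0]
wrist_force: [-0.1, -0.0, 0.5]
opening: 0.0349
gripper_force: 0.0
```

Emit:
jog_arm(
  rows=[0.035, 0, 0, 0, 0, 0, -0.0416, 0.035, 0, 0, 0, 0, 0, -0.0416, 0.035, 0, 0, 0, 0, 0, -0.0416, 0.035, 0.1385, 0.145, 0, 0, 0, 0, 0.035, 0.1385, 0.145, 0, 0, 0, 0, 0.035, 0.1385, 0.145, 0, 0, 0, 0, 0.035, 0.1385, 0.145, 0, 0, 0, 0, 0.035, 0, 0, 0, 0, 0, 0, 0.035, 0, 0, 0, 0, 0, 0],
)

```text
t: 53.85
eef_pos: [0.4591, 0.2279, 0.135]
tcp_rot: [-0.001, 0.739, -0.674, 0.001]
wrist_force: [0.9, 1.1, 0.4]
opening: 0.0353
gripper_force: 0.0
```

Run:
```python
from h import *
wing("w16",.095)
go((.4587,.2278,.0765),-1.474)
```

```text
tcp [0.4599 0.2287 0.135 ]
px (149, 204) 736 mid [ 0.0179 -0.0854] size [0.0091, 0.0318] ang 0.105
px (286, 230) 641 mid [-0.0002  0.0019] size [0.0079, 0.0313] ang -0.007
px (252, 362) 128 mid [-0.0975 -0.0233] size [0.0093, 0.01] ang 0.027
px (138, 366) 36 mid [-0.1035 -0.108 ] size [0.0016, 0.012] ang 0.755
k -1 rot [2.000e-03 5.000e-03 3.137e+00]
k 0 rot [-0.003  0.001 -0.005]
k 1 rot [2.000e-03 5.000e-03 3.137e+00]
tr [0.0008 0.0015 0.0585] q [ 0.46  0.21 -0.41  0.95 -0.   -1.2 ]
```

To row units: 0.03 m / 0.2 = 0.15, 0.029 m / 0.2 = 0.145.

Emit:
jog_arm(
  rows=[0.035, 0.002, 0.008, 0.145, 0, 0, 0, 0.035, 0, 0, 0.15, 0, 0, 0, 0.035, 0, 0, 0, 0, 0, 0, 0, 0, 0, 0, 0, 0, 0, 0, 0, 0, 0, 0, 0, 0, 0, 0, 0, 0, 0, 0, 0, 0, 0, 0, 0, 0, 0, 0, 0, 0, 0, 0, 0, 0, 0],
  grip_force=90,
)

```text
t: 54.7
eef_pos: [0.4583, 0.2284, 0.0762]
tcp_rot: [-0.002, 0.739, -0.673, 0.0]
wrist_force: [0.7, 1.0, 6.2]
opening: 0.0098
gripper_force: 89.2
```

Emit:
jog_arm(
  rows=[0, 0, 0, 0.003, 0, 0, 0.046, 0, 0, 0, 0.003, 0, 0, 0.046, 0, 0, 0, 0.003, 0, 0, 0.046, 0, 0, 0, 0.003, 0, 0, 0.046, 0, 0, 0, 0.003, 0, 0, 0.046, 0, 0, 0, 0.003, 0, 0, 0.046, 0, 0, 0, 0.003, 0, 0, 0.046, 0, 0, 0, 0.003, 0, 0, 0.046, 0, 0, 0, 0.003, 0, 0, 0.046, 0, 0, 0, 0, 0, 0, 0.0127],
)

```text
t: 55.7
eef_pos: [0.4587, 0.2282, 0.0711]
tcp_rot: [0.002, -0.161, 0.987, 0.0]
wrist_force: [0.7, -0.9, 9.3]
opening: 0.0099
gripper_force: 95.4
```

Run:
```python
from h import *
s=probe_bus.state();print(s["ft_torque"]);go((.4587,.2278,.0705),-.174-2.6)
```

```text
[-0.18009052 -0.07286706  1.56937645]
k -1 rot [6.000e-03 1.000e-03 3.098e+00]
k 0 rot [-0.     0.004 -0.044]
k 1 rot [6.000e-03 1.000e-03 3.098e+00]
tr [ 0.0001 -0.0003  0.0006] q [ 0.46  0.27 -0.49  0.8  -0.    0.14]
```

To row units: -0.033 m / 0.2 = -0.165, -0.03 m / 0.2 = -0.15, -0.1483 rad / 3.1416 = -0.0472.

Emit:
jog_arm(
  rows=[0.035, 0, 0, 0, 0, 0, -0.0127, 0.035, 0, 0, 0, 0, 0, 0, 0.035, 0, 0, -0.15, 0, 0, 0, 0.035, 0, 0, -0.165, 0, 0, -0.0472, 0.035, 0, 0, 0, 0, 0, -0.0472, 0.035, 0, 0, 0, 0, 0, -0.0472, 0.035, 0, 0, 0, 0, 0, -0.0472, 0.035, 0, 0, 0, 0, 0, -0.0472, 0.035, 0, 0, 0, 0, 0, -0.0472, 0.035, 0, 0, 0, 0, 0, -0.0472],
)

```text
t: 56.7
eef_pos: [0.4568, 0.2273, 0.1323]
tcp_rot: [-0.0, -0.647, 0.762, -0.0]
wrist_force: [0.4, 0.3, -0.4]
opening: 0.0347
gripper_force: 0.0
```

Emit:
jog_arm(
  rows=[0.035, 0, 0, 0, 0, 0, -0.0472, 0.035, 0.022, -0.225, 0, 0, 0, 0, 0.035, 0.022, -0.225, 0, 0, 0, 0, 0.035, 0, 0, 0, 0, 0, 0, 0.035, 0, 0, 0, 0, 0, 0, 0.035, 0, 0, 0, 0, 0, 0],
)

```text
t: 57.3
eef_pos: [0.5456, 0.2166, 0.132]
tcp_rot: [-0.001, -0.7, 0.714, 0.0]
wrist_force: [0.1, -0.2, -0.5]
opening: 0.035
gripper_force: 0.0
```

Run:
```python
from h import *
wing("w17",.095)
go((.5485,.2175,.0765),-1.592)
```

```text
tcp [0.5455 0.2168 0.1322]
px (281, 234) 650 mid [-0.0017 -0.0018] size [0.0084, 0.0316] ang -0.003
px (416, 243) 539 mid [-0.008  0.085] size [0.0073, 0.0319] ang 1.129
px (278, 369) 114 mid [-0.1007 -0.0057] size [0.0072, 0.0142] ang -1.568
px (386, 391) 61 mid [-0.1305  0.0759] size [0.0044, 0.0108] ang -0.102
k -1 rot [ 1.00e-03  1.00e-03 -3.14e+00]
k 0 rot [ 0.001 -0.     0.001]
k 1 rot [ 1.00e-03  1.00e-03 -3.14e+00]
tr [-0.0008 -0.003   0.0557] q [ 0.38  0.35 -0.23  0.99 -0.   -1.17]
```

To row units: 0.0297 m / 0.2 = 0.1485, 0.026 m / 0.2 = 0.13.

Emit:
jog_arm(
  rows=[0.035, -0.005, -0.0125, 0.13, 0, 0, 0, 0.035, 0, 0, 0.1485, 0, 0, 0, 0.035, 0, 0, 0, 0, 0, 0, 0, 0, 0, 0, 0, 0, 0, 0, 0, 0, 0, 0, 0, 0, 0, 0, 0, 0, 0, 0, 0, 0, 0, 0, 0, 0, 0, 0, 0, 0, 0, 0, 0, 0, 0],
  grip_force=90,
)

```text
t: 58.15
eef_pos: [0.5483, 0.2182, 0.0783]
tcp_rot: [0.0, -0.7, 0.714, 0.001]
wrist_force: [-5.8, 0.0, 1.8]
opening: 0.0099
gripper_force: 89.5
```

Emit:
jog_arm(
  rows=[0, 0, 0, 0.003, 0, 0, 0.046, 0, 0, 0, 0.003, 0, 0, 0.046, 0, 0, 0, 0.003, 0, 0, 0.046, 0, 0, 0, 0.003, 0, 0, 0.046, 0, 0, 0, 0.003, 0, 0, 0.046, 0, 0, 0, 0.003, 0, 0, 0.046, 0, 0, 0, 0.003, 0, 0, 0.046, 0, 0, 0, 0.003, 0, 0, 0.046, 0, 0, 0, 0.003, 0, 0, 0.046, 0, 0, 0, 0, 0, 0, 0.0127],
)

```text
t: 59.15
eef_pos: [0.5483, 0.2179, 0.0736]
tcp_rot: [-0.0, -0.107, 0.994, -0.0]
wrist_force: [-7.0, -2.3, 8.4]
opening: 0.0094
gripper_force: 120.0
```

Run:
```python
from h import *
s=probe_bus.state();print(s["ft_torque"]);go((.5485,.2175,.0705),-.29-2.6)
```

```text
[-0.74701369  1.48778372  2.64978627]
k -1 rot [-1.000e-03  1.000e-03  3.103e+00]
k 0 rot [-0.    -0.    -0.038]
k 1 rot [-1.000e-03  1.000e-03  3.103e+00]
tr [-0.0002 -0.0004  0.0031] q [ 0.38  0.4  -0.3   0.87 -0.    0.17]
```

To row units: -0.033 m / 0.2 = -0.165, -0.03 m / 0.2 = -0.15, -0.1453 rad / 3.1416 = -0.0463.

Emit:
jog_arm(
  rows=[0.035, 0, 0, 0, 0, 0, -0.0159, 0.035, 0, 0, 0, 0, 0, 0, 0.035, 0, 0, -0.15, 0, 0, 0, 0.035, 0, 0, -0.165, 0, 0, -0.0463, 0.035, 0, 0, 0, 0, 0, -0.0463, 0.035, 0, 0, 0, 0, 0, -0.0463, 0.035, 0, 0, 0, 0, 0, -0.0463, 0.035, 0, 0, 0, 0, 0, -0.0463, 0.035, 0, 0, 0, 0, 0, -0.0463, 0.035, 0, 0, 0, 0, 0, -0.0463],
)

```text
t: 60.15
eef_pos: [0.5499, 0.2181, 0.1356]
tcp_rot: [0.001, -0.598, 0.801, -0.0]
wrist_force: [-0.3, -0.4, 0.1]
opening: 0.0354
gripper_force: 0.0
```

Emit:
jog_arm(
  rows=[0.035, 0, 0, 0, 0, 0, -0.0463, 0.035, 0, 0, 0, 0, 0, -0.0463, 0.035, 0, 0, 0, 0, 0, -0.0463, 0.035, -0.188, 0.067, 0, 0, 0, 0, 0.035, -0.188, 0.067, 0, 0, 0, 0, 0.035, -0.188, 0.067, 0, 0, 0, 0, 0.035, -0.188, 0.067, 0, 0, 0, 0, 0.035, 0, 0, 0, 0, 0, 0, 0.035, 0, 0, 0, 0, 0, 0],
)

```text
t: 61.05
eef_pos: [0.4747, 0.36, 0.1353]
tcp_rot: [-0.001, 0.756, -0.654, 0.0]
wrist_force: [-0.3, -0.4, -0.2]
opening: 0.0348
gripper_force: 0.0
```

Run:
```python
from h import *
wing("w18",.095)
go((.4735,.3588,.0765),-1.425)
```

```text
tcp [0.4751 0.3591 0.1351]
px (346, 13) 306 mid [0.1208 0.0317] size [0.0078, 0.0157] ang 0.645
px (153, 194) 655 mid [ 0.0226 -0.0821] size [0.008, 0.0319] ang 1.279
px (288, 230) 657 mid [-0.0012  0.0021] size [0.0085, 0.0312] ang -0.011
k -1 rot [-0.000e+00  2.000e-03  3.139e+00]
k 0 rot [-0.001 -0.    -0.002]
k 1 rot [-0.000e+00  2.000e-03  3.139e+00]
tr [0.0001 0.0017 0.0585] q [ 0.65  0.36 -0.21  1.   -0.   -1.07]
```

To row units: 0.03 m / 0.2 = 0.15, 0.0285 m / 0.2 = 0.1425.

Emit:
jog_arm(
  rows=[0.035, -0.003, 0.009, 0.1425, 0, 0, 0, 0.035, 0, 0, 0.15, 0, 0, 0, 0.035, 0, 0, 0, 0, 0, 0, 0, 0, 0, 0, 0, 0, 0, 0, 0, 0, 0, 0, 0, 0, 0, 0, 0, 0, 0, 0, 0, 0, 0, 0, 0, 0, 0, 0, 0, 0, 0, 0, 0, 0, 0],
  grip_force=90,
)

```text
t: 61.9
eef_pos: [0.4735, 0.3591, 0.0774]
tcp_rot: [-0.001, 0.756, -0.655, 0.001]
wrist_force: [-2.7, -4.1, 7.4]
opening: 0.01
gripper_force: 89.5
```

Emit:
jog_arm(
  rows=[0, 0, 0, 0.003, 0, 0, 0.046, 0, 0, 0, 0.003, 0, 0, 0.046, 0, 0, 0, 0.003, 0, 0, 0.046, 0, 0, 0, 0.003, 0, 0, 0.046, 0, 0, 0, 0.003, 0, 0, 0.046, 0, 0, 0, 0.003, 0, 0, 0.046, 0, 0, 0, 0.003, 0, 0, 0.046, 0, 0, 0, 0.003, 0, 0, 0.046, 0, 0, 0, 0.003, 0, 0, 0.046, 0, 0, 0, 0, 0, 0, 0.0127],
)

```text
t: 62.9
eef_pos: [0.4731, 0.3591, 0.0722]
tcp_rot: [0.001, -0.185, 0.983, -0.0]
wrist_force: [-4.0, -4.4, 10.2]
opening: 0.01
gripper_force: 90.6
```

Run:
```python
from h import *
s=probe_bus.state();print(s["ft_torque"]);go((.4735,.3588,.0705),-.13-2.6)
```

```text
[-1.2195583   0.91089654  0.96822209]
k -1 rot [2.000e-03 2.000e-03 3.103e+00]
k 0 rot [-0.001  0.001 -0.039]
k 1 rot [2.000e-03 2.000e-03 3.103e+00]
tr [-0.0003 -0.0004  0.0017] q [ 0.65  0.41 -0.29  0.87 -0.    0.28]
```

To row units: -0.04 m / 0.2 = -0.2, -0.03 m / 0.2 = -0.15, -0.06 rad / 3.1416 = -0.0191.

Emit:
jog_arm(
  rows=[0, 0, 0, 0, 0, 0, 0.0127, 0, 0, 0, 0, 0, 0, 0, 0.035, 0, 0, 0, 0, 0, -0.0191, 0.035, 0, 0, 0, 0, 0, 0, 0.035, 0, 0, -0.15, 0, 0, 0, 0.035, 0, 0, -0.2, 0, 0, 0, 0.035, 0, 0, -0.2, 0, 0, 0, 0.035, 0, 0.15, -0.2, 0, 0, 0, 0.035, 0, 0, 0, 0, 0, 0, 0.035, 0, 0, 0, 0, 0, 0],
)

```text
t: 63.9
eef_pos: [0.4621, 0.3884, 0.2219]
tcp_rot: [0.002, -0.196, 0.981, 0.001]
wrist_force: [0.8, -0.4, -0.5]
opening: 0.0355
gripper_force: 0.0
```

Run:
```python
from h import *
go((.47,.22,.25),-.11-np.pi)
```

```text
k -1 rot [-5.000e-03  2.000e-03 -2.637e+00]
k 0 rot [0.002 0.004 0.505]
k 1 rot [-5.000e-03  2.000e-03 -2.637e+00]
tr [ 0.0573 -0.1584 -0.0284] q [ 0.7   0.32 -0.06  1.19 -0.    0.3 ]
```

To row units: -0.047 m / 0.2 = -0.235, -0.015 m / 0.2 = -0.075, 0.126 rad / 3.1416 = 0.0401.

Emit:
jog_arm(
  rows=[0.035, 0.075, -0.235, -0.075, 0, 0, 0, 0.035, 0.075, -0.235, -0.075, 0, 0, 0, 0.035, 0, 0, 0, 0, 0, 0.0401, 0.035, 0, 0, 0, 0, 0, 0.0401, 0.035, 0, 0, 0, 0, 0, 0.0401, 0.035, 0, 0, 0, 0, 0, 0.0401, 0.035, 0.2, 0, 0, 0, 0, 0, 0.035, 0.2, 0, 0, 0, 0, 0, 0.035, 0, 0, 0, 0, 0, 0, 0.035, 0, 0, 0, 0, 0, 0],
)

```text
t: 64.9
eef_pos: [0.3893, 0.2999, 0.2485]
tcp_rot: [-0.0, 0.054, 0.999, -0.001]
wrist_force: [1.2, -0.3, -0.1]
opening: 0.0346
gripper_force: 0.0
```

Run:
```python
from h import *
f,c=grab("wrist","w20"); g,_=grab("scene"); 
a=cv2.resize(g[180:310,150:390],(444,240))
b=cv2.resize(f,(444,333)); cv2.imwrite("pics/final.png",np.vstack([b,a])); wing("w21",.088)
```

```text
tcp [0.3908 0.3003 0.249 ]
px (224, 250) 202 mid [-0.0717 -0.0646] size [0.0099, 0.0266] ang -0.534
px (347, 253) 224 mid [-0.0749  0.0694] size [0.0088, 0.0323] ang -0.547
```

View pics/final.png

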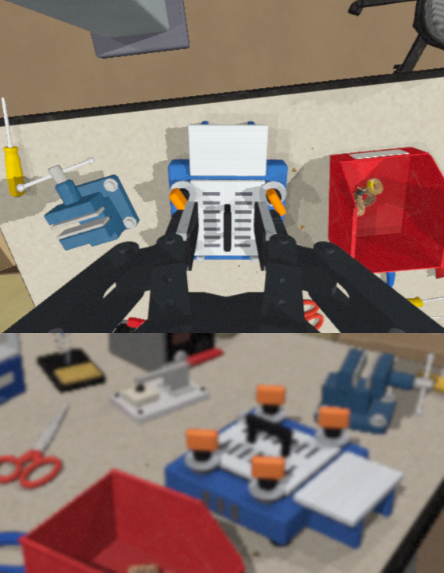

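The cover is seated at the stops, all four screws reached their hard stops, the chokes are in the bin and the arm is clear. Handing in.

```bash
python3 -c "
from station import manip, camrig, ticket, probe_bus
print(ticket.finish_job())"
```

```text
the job is handed in; nothing more can be done
None
```

The job is handed in: the chokes were released in the red bin, the cover was slid in against the back stops, all four screws were turned to their hard stops in two star-order rounds (a, c, b, d), and the arm ended clear with nothing held; the bottle and screwdriver were not approached, and the final view did not show the bottle or let me count all three chokes separately.

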